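Clear the print bench: plates into the rack, prints into the stacked totes

ROBOT

A 6-joint arm with a two-finger parallel gripper is mounted at the origin on the work surface. World frame = base frame: x ahead of the robot, y to its left, z up, the work surface at z = 0. Lengths are in m, angles in rad, forces in N, time in s.
With the tool pointing down it reaches from about 0.375 to 0.825 m from the base axis. Payload 5.5 kg.
Tool frame: the origin (TCP) lies at the very end of the fingers, on their centre line; the grasp point (between the pads) lies 19 mm behind it; z points along the fingers, y is the line along which they close (so a half turn about z gives the same grasp; the last joint's range is limited). The gripper opens to 85 mm and grips with 20 to 120 N. Pads are 22 mm wide; open, the fingers measure 114 mm over their backs; the gripper's body (76 mm by 85 mm) begins 54 mm behind the grasp point. The pads swing forward as they close: fully open they stand 13 mm farther back than shut.
Start: joints at [1.314, 0.314, -0.047, 1.21, 0, 1.571], TCP at [0.152, 0.58, 0.199] pointing down, gripper open.
Joint ranges: [-2.67, 2.67], [-0.69, 1.73], [-1.03, 1.25], [-2.08, 2.16], [-1.42, 1.45], [-3.14, 3.14]. Speed limits (rad/s): [2.39, 2.39, 3.01, 3.14, 3.14, 3.14].

INTERFACE

Orientations are given as a unit quaternion [x, y, z, w].
In Python, from plant import r gives the robot as it stands.
- The arm moves only by the shell command python3 -m pendant 'ROWS' [FORCE]. ROWS is JSON, a list of rows, each an object of numbers: "claw": the opening, from 0 (shut) to 1 (fully open); "dx", "dy", "dz": the shift along the tool's x, y, z in mm; "spin": the turn about the tool's z in degrees. In form: [{"claw": .., "dx": .., "dy": .., "dz": .., "spin": ..}, ...]. A call has 1 to 5 rows; each row is the pose to reach, as a shift and turn from the pose commanded when the call began, along the tool's axes at that moment; what a row does not reach only later rows make up. A row lasts 1/10 s, in which the tool goes at most 50 mm and 8.59 degrees, less where a joint would pass 70% of its speed; a pose out of reach is approached as far as the arm can. A call with a gripper value outside its range is refused whole. The fingers move at their own pace and stop on an object; FORCE is the grip in N (left out, the last holds). Time passes only in rows, so rows that repeat a pose let the fingers close. It gives the time, the measured TCP pose, the force, the opening and the grip force at its end, in the units of the state.
- r.observe(): the state, without advancing time (a new reading comes with each control period).
- r.snapshot(name): name is "scene" or "top" or "wrist"; returns the picture (420x560x3 uint8, red, green, blue); there is no depth.
- r.calibration(name): a dict with "K" (3x3 intrinsics, pixels), "k1" (the pictures are not rectified: a ray, as slopes to the right and down, at radius r is drawn at 1 + k1 r^2 times it, then the intrinsics apply), "R" (3x3) and "t" (3): a world point X has camera coordinates R X + t. Camera axes: x right, y down, z forward; pixel columns grow to the right and rows downward; lengths in m; the calibration is good to about 2 mm. A picture is of the moment at which its call begins: read the wrist's pose just before it. calibration takes no time and is no camera call; for the wrist camera it gives the pose at the moment of the call.
- r.hand_in(): hands the job in; it is judged then, once.
The state is a dict: "time_s": time; "q": joint angles; "qvel": joint speeds; "joint_efforts": joint torques, N m; "ee_pos": TCP position; "orientation": TCP orientation; "ft_force": force on the tool from outside, world axes, zero at the start; "ft_torque": the same for the moment, N m; "finger_gap": finger opening in m; "grip_force": force on a finger pad.
Only numpy, scipy, OpenCV 4.12 (cv2) and the standard library are available. Lean on these libraries where they do the work, as an engineer would, in place of code of your own. Each camera call takes 0.05 s, during which the arm holds its last target. There are 200 camera calls.

TASK

Clear up after the print run: slide every round build plate fully home into the rack slot of its own colour, grip sticking out at the front, and put the printed parts into the open tote. Once they are in, set the tote with the carry bar squarely on top of that tote, turned half a turn (orange ends opposite) so that it stands stacked on the rim and does not nest down onto the prints. Leave the spool, the screwdriver and the cleaner bottle where they are.

Things in the scene. Friction and masses are not known exactly. Their poses are not given: they have to be found in the camera images.
- plate_red_c (a point): round dark build plate, red grip, maybe absent: disc 96 mm across, 4 mm thick, 110 g. Point: disc centre, 2 mm above its underside; z up. Towards its own -x a flat tab (24 wide, 4 thick) reaches 90 mm from the centre and bears the upright coloured grip, 24 mm long (x), 12 wide (y), 76 mm out from the centre, 4 to 28 mm above the underside. Pinch it across y
- slot_red (a point): red slot (no. 1 from below): where the disc's centre is with the plate lying fully home. +x points into the slot, grip stays out at -x. Slot 12 mm high (2 mm below to 10 above this point), 102 wide; side ledges start 35 mm to -x, a stop meets the disc edge 49 mm to +x. red markers just above it on the rack's front and sides
- plate_yellow_c (a point): round dark build plate, yellow grip, maybe absent: disc 96 mm across, 4 mm thick, 110 g. Point: disc centre, 2 mm above its underside; z up. Towards its own -x a flat tab (24 wide, 4 thick) reaches 90 mm from the centre and bears the upright coloured grip, 24 mm long (x), 12 wide (y), 76 mm out from the centre, 4 to 28 mm above the underside. Pinch it across y
- slot_yellow (a point): yellow slot (no. 2 from below): where the disc's centre is with the plate lying fully home. +x points into the slot, grip stays out at -x. Slot 12 mm high (2 mm below to 10 above this point), 102 wide; side ledges start 35 mm to -x, a stop meets the disc edge 49 mm to +x. yellow markers just above it on the rack's front and sides
- plate_green_c (a point): round dark build plate, green grip, maybe absent: disc 96 mm across, 4 mm thick, 110 g. Point: disc centre, 2 mm above its underside; z up. Towards its own -x a flat tab (24 wide, 4 thick) reaches 90 mm from the centre and bears the upright coloured grip, 24 mm long (x), 12 wide (y), 76 mm out from the centre, 4 to 28 mm above the underside. Pinch it across y
- slot_green (a point): green slot (no. 3 from below): where the disc's centre is with the plate lying fully home. +x points into the slot, grip stays out at -x. Slot 12 mm high (2 mm below to 10 above this point), 102 wide; side ledges start 35 mm to -x, a stop meets the disc edge 49 mm to +x. green markers just above it on the rack's front and sides
- plate_blue_c (a point): round dark build plate, blue grip, maybe absent: disc 96 mm across, 4 mm thick, 110 g. Point: disc centre, 2 mm above its underside; z up. Towards its own -x a flat tab (24 wide, 4 thick) reaches 90 mm from the centre and bears the upright coloured grip, 24 mm long (x), 12 wide (y), 76 mm out from the centre, 4 to 28 mm above the underside. Pinch it across y
- slot_blue (a point): blue slot (no. 4 from below): where the disc's centre is with the plate lying fully home. +x points into the slot, grip stays out at -x. Slot 12 mm high (2 mm below to 10 above this point), 102 wide; side ledges start 35 mm to -x, a stop meets the disc edge 49 mm to +x. blue markers just above it on the rack's front and sides
- rack: fixed aluminium rack stepped like stairs, 183 mm deep (x, into the slots), 114 wide, 160 high; origin on the table under its centre. Slots from below: red, yellow, green, blue, ledges 42, 74, 106, 138 mm above the table; each slot lies 30 mm further to +x than the one below, so that seated grips can be reached from above
- tote_low: open grey stack-nest tote, loose, 154 mm long (x), 114 wide (128 over its ribs), 60 high, walls 6, floor 4 mm, 0.7 kg; origin: centre of its underside; +x end wall orange. Long walls have 20 mm wide channels at x = -28 and +50 mm. The barred tote stacks on its rim with orange ends opposite (underside 52 mm above this one's); with them alike it nests down inside
- tote_up_bar (a point): second grey tote, 0.35 kg: centre of its white carry bar, 51 mm above its underside, mid-tote; x along the tote, +x end orange. Bar 12 mm thick (x), 88 long (y), 36 to 66 mm above the underside. Tote 136 x 96 mm, 60 high; lugs on the long sides at x = -28, +50 mm stand out 12 mm, 8 mm above its underside: stacked, its bottom sinks 8 mm into the lower tote, 3 mm play all round
- print_gear_c (a point): green printed gear, 45 mm across and 24 mm high, to be gripped across any diameter; this point is its centre, half-way up, z up. May be absent
- print_bracket_c (a point): white printed bracket: foot 50 mm (x) by 30 mm (y), 10 mm high, with an upright web 14 mm thick (x), 30 mm wide (y) on its middle, up to 32 mm; this point is the centre, 16 mm above the underside, z up. May be absent
- spool: bystander: orange filament spool lying flat, 110 mm across, 55 mm high, origin under its centre
- screwdriver: bystander: red screwdriver lying on a grey mat, origin at its middle
- cleaner: bystander: cleaner bottle, 50 mm across, 130 mm high, origin under its centre
Mind the look-alikes: they are no part of the job. What is shaped like the part that bears plate_green_c but purple is not meant.

How it is judged:
On the way, in this order (a step that is already met when the one before it is completed fails the run):
1. the printed parts lie in the open tote (x of print_gear_c in the frame of tote_low between -0.071 and 0.071 m and y of print_gear_c in the frame of tote_low between -0.051 and 0.051 m and z of print_gear_c in the frame of tote_low between 0 and 0.045 m and x of print_bracket_c in the frame of tote_low between -0.071 and 0.071 m and y of print_bracket_c in the frame of tote_low between -0.051 and 0.051 m and z of print_bracket_c in the frame of tote_low between 0 and 0.045 m), for 0.2 s.
2. the second tote stands stacked on it (x of tote_up_bar in the frame of tote_low between -0.007 and 0.007 m and y of tote_up_bar in the frame of tote_low between -0.007 and 0.007 m and z of tote_up_bar in the frame of tote_low between 0.099 and 0.108 m and angle between each of tote_up_bar, tote_low's own z axis and vertical below 0.06 rad and angle between the x axis of tote_up_bar and the x axis of tote_low, either way round below 0.1 rad), for 0.2 s.
At the end, for the whole second after the job is handed in: Each plate lies flat in its colour's slot (8 mm of fully home, 6 mm sideways, 4 mm in height, 0.06 rad tilt); prints are in the lower tote; the barred tote stands level on its rim, not nested (7 mm and 0.1 rad of square, bar 99 to 108 mm above the lower tote's underside); all at rest (all of step 1 and all of step 2 and x of plate_red_c in the frame of slot_red between -0.008 and 0.008 m and y of plate_red_c in the frame of slot_red between -0.006 and 0.006 m and z of plate_red_c in the frame of slot_red between -0.004 and 0.004 m and angle between each of plate_red_c, plate_yellow_c, plate_green_c, plate_blue_c's own z axis and vertical below 0.06 rad and x of plate_yellow_c in the frame of slot_yellow between -0.008 and 0.008 m and y of plate_yellow_c in the frame of slot_yellow between -0.006 and 0.006 m and z of plate_yellow_c in the frame of slot_yellow between -0.004 and 0.004 m and x of plate_green_c in the frame of slot_green between -0.008 and 0.008 m and y of plate_green_c in the frame of slot_green between -0.006 and 0.006 m and z of plate_green_c in the frame of slot_green between -0.004 and 0.004 m and x of plate_blue_c in the frame of slot_blue between -0.008 and 0.008 m and y of plate_blue_c in the frame of slot_blue between -0.006 and 0.006 m and z of plate_blue_c in the frame of slot_blue between -0.004 and 0.004 m and linear speed of each of tote_low, tote_up below 0.02 m/s); the robot touches nothing.
It fails at once if the spool, the screwdriver or the cleaner bottle is disturbed (moved more than 30 mm) (distance of any of spool, screwdriver, cleaner from where it was at the start of the episode above 0.03 m).
Of plate_red, plate_yellow, plate_green, plate_blue only 3 to 4 are there at a start; the rules pass over those that are not, and their reading is None.
Of print_gear, print_bracket only 1 to 2 are there at a start; the rules pass over those that are not, and their reading is None.
At some moment in a run one of plate_red, plate_yellow, plate_green, plate_blue, print_gear, print_bracket may be knocked a few centimetres aside while the robot is not near it.
It also fails if it takes over 210 s, if anything falls off the work surface, if the arm or the gripper's body presses on something with over 40 N, if the wrist force passes 120 N, or if a joint passes its speed limit or range.

## Working session

There is one attempt and no reset: what is moved stays moved. The work goes in short steps, Python scripts to look and compute and a shell command to move; the robot and the scene stay as the last step left them, time stands still between calls to the robot, and variables do not carry over. Pictures are saved under pics/ and viewed, at most 18 in all, crops included, and the job is handed in when it is done.

```bash
mkdir -p pics; ls; python3 - <<'E'
from plant import r
import cv2,json
for n in("scene","top"):
    im=r.snapshot(n); cv2.imwrite(f"pics/{n}0.png",im[:,:,::-1]); c=r.calibration(n); print(n,c)
print(r.observe())
E
```

```text
pics
scene {'K': array([[470.06108928,   0.        , 282.29504118],
       [  0.        , 470.06108928, 214.90715333],
       [  0.        ,   0.        ,   1.        ]]), 'k1': -0.09183410383046413, 'R': array([[ 0.85006544,  0.52658236, -0.00998787],
       [ 0.44292771, -0.72502462, -0.52740341],
       [-0.28496279,  0.4439035 , -0.84955629]]), 't': array([-0.50130168, -0.21613031,  1.40020039])}
top {'K': array([[401.19086963,   0.        , 276.64776508],
       [  0.        , 401.19086963, 211.31213506],
       [  0.        ,   0.        ,   1.        ]]), 'k1': 0.016957511386150245, 'R': array([[-0.01786243, -0.99979407,  0.00963023],
       [-0.99025331,  0.01635971, -0.1383139 ],
       [ 0.13812787, -0.01200699, -0.99034162]]), 't': array([-0.00409021,  0.60245493,  0.9826431 ])}
{'time_s': 0.1, 'q': array([ 1.31400199e+00,  3.14169871e-01, -4.79630679e-02,  1.21023998e+00,
       -2.45500808e-05,  1.57083222e+00]), 'qvel': array([ 0.00035778, -0.00116453,  0.00377032,  0.0003515 ,  0.00030389,
       -0.00115188]), 'joint_efforts': array([-2.47652551e-04, -5.40768027e+01,  3.40539479e+01,  1.12208922e-02,
        1.11525317e-06, -1.57032947e-06]), 'ee_pos': array([0.15224947, 0.57975978, 0.19811914]), 'orientation': array([ 1.28062423e-01,  9.91765796e-01, -7.83381995e-04, -8.87492545e-05]), 'ft_force': array([-0.27899767, -0.08467405,  0.05580114]), 'ft_torque': array([-0.02687488,  0.02117807,  0.0494655 ]), 'grip_force': 0.0, 'finger_gap': 0.08562775298093345}
```

View pics/top0.png

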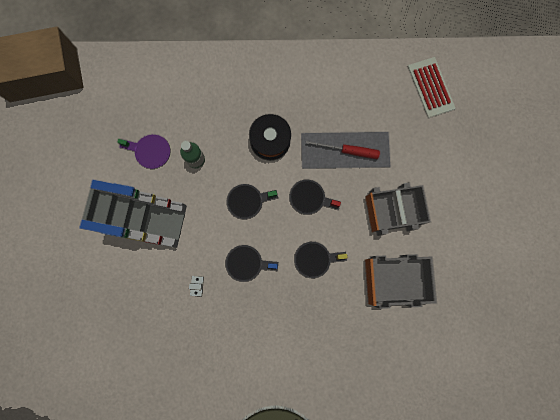

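View pics/scene0.png

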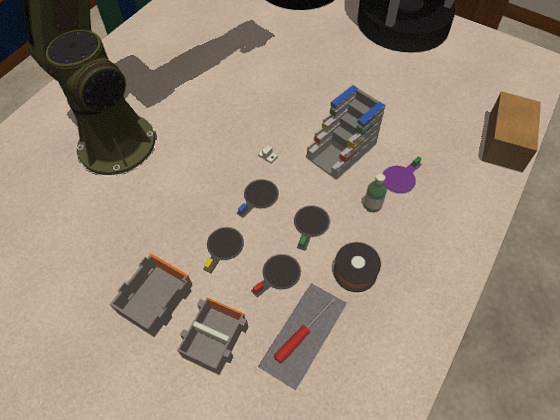

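The top view shows the green (245,200), red (307,197), blue (243,263) and yellow (312,259) plates, and a purple decoy plate with a green grip at (152,152). The rack is at (133,215), the barred tote at (397,210), the open tote at (400,281) and the white bracket at (197,286). I see no gear. I'll confirm these in enlarged crops.

```bash
cat > h.py <<'E'
import numpy as np, cv2
from scipy.spatial.transform import Rotation as Rt
from plant import r
def und(c,uv):
    uv=np.atleast_2d(np.float64(uv)); p=cv2.undistortPoints(uv[:,None],c["K"],np.array([c["k1"],0,0,0,0.]))
    return p[:,0]
def at(c,uv,z):
    "world points of pixels at heights z"
    p=und(c,uv); d=np.c_[p,np.ones(len(p))]@c["R"]; o=-c["R"].T@c["t"]
    return o+d*((z-o[2])/d[:,2])[:,None]
def proj(c,X):
    X=np.atleast_2d(X); return cv2.projectPoints(np.float64(X),cv2.Rodrigues(c["R"])[0],c["t"],c["K"],np.array([c["k1"],0,0,0,0.]))[0][:,0]
def snap(n,name):
    c=r.calibration(n); im=r.snapshot(n)[:,:,::-1].copy(); cv2.imwrite(f"pics/{name}.png",im); return c,im
def crop(im,x0,y0,x1,y1,s,name):
    cv2.imwrite(f"pics/{name}.png",cv2.resize(im[y0:y1,x0:x1],None,fx=s,fy=s,interpolation=cv2.INTER_CUBIC))
E
python3 - <<'E'
from h import *
im=cv2.imread("pics/top0.png")
crop(im,75,125,275,300,4,"c1"[:2]+"a"); crop(im,230,170,450,320,3.6,"c1b")
hsv=cv2.cvtColor(im,cv2.COLOR_BGR2HSV); c=r.calibration("top")
for n,lo,hi,b in [("red",(0,150,60),(8,255,255),(325,195,345,212)),("yellow",(22,120,60),(35,255,255),(333,247,352,268)),("green",(50,100,40),(85,255,255),(262,187,282,204)),("blue",(100,120,60),(125,255,255),(263,257,283,276))]:
    x0,y0,x1,y1=b; m=cv2.inRange(hsv[y0:y1,x0:x1],lo,hi); M=cv2.moments(m,True); g=np.array([x0+M["m10"]/M["m00"],y0+M["m01"]/M["m00"]])
    print(n,M["m00"],g.round(1),at(c,g,0.026)[0].round(4))
E
```

```text
red 40.0 [335.5 202.5] [ 0.6251 -0.1683  0.026 ]
yellow 43.0 [342. 256.] [ 0.4864 -0.1796  0.026 ]
green 42.0 [271.9 193.1] [ 0.6528 -0.0031  0.026 ]
blue 44.0 [272.3 265.4] [ 0.4657 -0.001   0.026 ]
```

View pics/c1a.png

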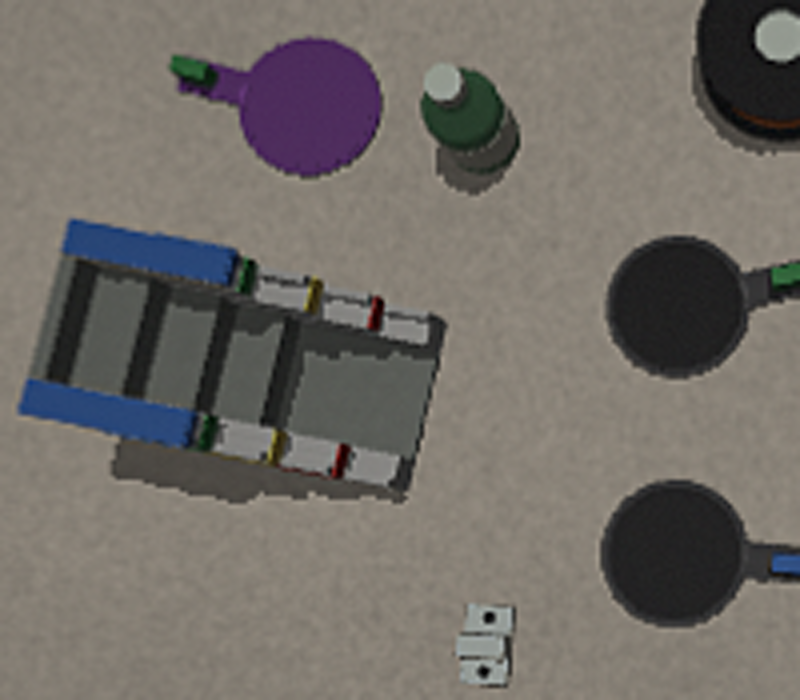

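View pics/c1b.png

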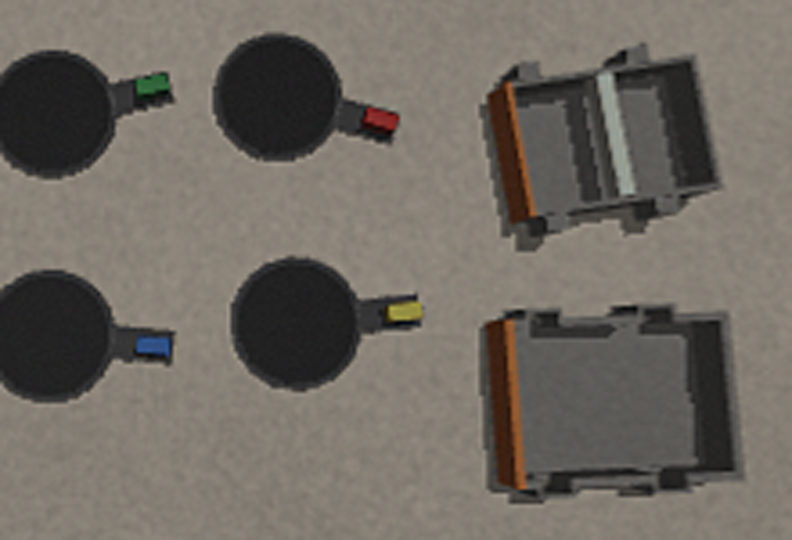

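Two things could be the green plate: the dark disc with a green grip at (245,200) and the purple disc with a green grip at (152,152). The task says dark, not purple, so it's the one at (245,200), which the crop confirms. The bracket sits at (195,286) with its long axis about vertical in the image. The rack's high end (blue) is on the left. Next I'll compute the poses.

```bash
python3 - <<'E'
from h import *
c=r.calibration("top")
A=lambda p:np.array([75,125])+np.array(p)/4
B=lambda p:np.array([230,170])+np.array(p)/3.6
ang=lambda v:np.degrees(np.arctan2(v[1],v[0])).round(1)
for n,d,g in [("red",B((277,97)),(335.5,202.5)),("yellow",B((297,323)),(342,256)),("green",A((678,307)),(271.9,193.1)),("blue",A((675,553)),(272.3,265.4))]:
    D=at(c,d,.004)[0];G=at(c,g,.026)[0];print(n,D.round(4),G.round(4),"x-yaw",ang(D-G),np.linalg.norm((D-G)[:2]).round(4))
P=[at(c,A(p),.16)[0] for p in [(70,220),(238,250),(22,410),(192,445)]]
print("rack top",np.round(P,4),ang(P[0]-P[1]),ang(P[2]-P[3]),ang(P[2]-P[0]),np.linalg.norm(P[2]-P[0]),np.linalg.norm(P[1]-P[0]))
Q=[at(c,A(p),.042)[0] for p in [(445,320),(405,497)]];print("front",np.round(Q,4),ang(Q[1]-Q[0]),np.linalg.norm(Q[1]-Q[0]))
h=at(c,[A((489,618)),A((484,671))],.01);print("bracket",at(c,A((481,646)),.032).round(4),h.mean(0).round(4),ang(h[0]-h[1]))
b=at(c,[B((607,72)),B((625,195))],.066);print("bar",b.mean(0).round(4),"yaxis",ang(b[1]-b[0]),np.linalg.norm(b[1]-b[0]))
t=at(c,[B(p) for p in [(485,320),(500,490),(727,312),(742,478)]],.06);print("low",t.mean(0).round(4),ang(t[0]-t[2]),ang(t[1]-t[3]),ang(t[1]-t[0]),np.linalg.norm(t[0]-t[2]),np.linalg.norm(t[0]-t[1]))
o=r.observe();R=Rt.from_quat(o["orientation"]).as_matrix();print(R.round(3))
print(r.calibration("wrist"))
E
```

```text
red [ 0.6449 -0.0963  0.004 ] [ 0.6251 -0.1683  0.026 ] x-yaw 74.7 0.0747
yellow [ 0.4787 -0.1061  0.004 ] [ 0.4864 -0.1796  0.026 ] x-yaw 96.0 0.074
green [0.6346 0.07   0.004 ] [ 0.6527 -0.0031  0.026 ] x-yaw 103.9 0.0753
blue [0.4727 0.073  0.004 ] [ 0.4657 -0.0011  0.026 ] x-yaw 84.6 0.0744
rack top [[0.6642 0.4023 0.16  ]
 [0.6455 0.3076 0.16  ]
 [0.5567 0.4239 0.16  ]
 [0.5355 0.3295 0.16  ]] 78.8 77.3 168.7 0.10969054323712986 0.09658968582967065
front [[0.6223 0.2159 0.042 ]
 [0.5103 0.2394 0.042 ]] 168.2 0.11451357508118391
bracket [[0.4169 0.1927 0.032 ]] [0.4169 0.1934 0.01  ] -4.9
bar [ 0.6047 -0.3255  0.066 ] yaxis -175.2 0.08681426433026536
low [ 0.4226 -0.3144  0.06  ] 90.9 91.8 -177.7 0.16640634384492625 0.11402337590922605
[[-0.967  0.254 -0.   ]
 [ 0.254  0.967 -0.002]
 [-0.    -0.002 -1.   ]]
{'K': array([[328.12983234,   0.        , 286.50046779],
       [  0.        , 328.12983234, 206.60315981],
       [  0.        ,   0.        ,   1.        ]]), 'k1': 0.00442613679032978, 'R': array([[ 2.53133981e-01,  9.67431050e-01,  5.92300365e-04],
       [ 9.28509976e-01, -2.43121877e-01,  2.80643861e-01],
       [ 2.71647586e-01, -7.04905411e-02, -9.59811790e-01]]), 't': array([-0.60051036, -0.03644267,  0.37672138])}
```

```bash
cat >> h.py <<'E'
def pose():
    o=r.observe(); R=Rt.from_quat(o["orientation"]).as_matrix()
    return o["ee_pos"].copy(), np.degrees(np.arctan2(R[1,1],R[0,1]))
def plan(*W, start=None):
    "W: (x,y,z,yaw of tool y in deg). Prints per-call shifts (mm, deg) in axes at call start"
    p,y=start or pose(); print("from",p.round(4),round(y,1))
    for w in W:
        while 1:
            d=np.array(w[:3])-p; s=(y-w[3]+180)%360-180
            n=max(np.linalg.norm(d)/.235,abs(s)/40,1)
            if np.linalg.norm(d)<.0006 and abs(s)<.5: break
            t=np.radians(y); Y=np.array([np.cos(t),np.sin(t),0]); X=np.array([-np.sin(t),np.cos(t),0]) 
            X=np.cross(Y,[0,0,-1]); v=np.round(np.array([d@X,d@Y,-d[2]])*1000/n); s=round(s/n)
            p=p+(X*v[0]+Y*v[1]-np.array([0,0,v[2]]))/1000; y-=s
            print(f"dx {v[0]:.0f} dy {v[1]:.0f} dz {v[2]:.0f} spin {s}   rows {max(np.linalg.norm(v)/50,abs(s)/8.59):.1f}")
        print("  ->",np.round(w,4))
E
python3 - <<'E'
from h import *
plan((.417,.193,.15,-5),(.417,.193,.013,-5))
E
```

```text
from [0.1522 0.5798 0.1981] 75.3
dx -177 dy -153 dz 24 spin 40   rows 4.7
dx -233 dy -4 dz 24 spin 40   rows 4.7
dx -1 dy 1 dz 0 spin 0   rows 0.0
  -> [ 0.417  0.193  0.15  -5.   ]
dx -0 dy 0 dz 137 spin 0   rows 2.7
  -> [ 0.417  0.193  0.013 -5.   ]
```

```bash
python3 -m pendant '[{"claw":1,"dx":-177,"dy":-153,"dz":24,"spin":40},{"claw":1,"dx":-177,"dy":-153,"dz":24,"spin":40},{"claw":1,"dx":-177,"dy":-153,"dz":24,"spin":40},{"claw":1,"dx":-177,"dy":-153,"dz":24,"spin":40},{"claw":1,"dx":-177,"dy":-153,"dz":24,"spin":40}]'
python3 -m pendant '[{"claw":1,"dx":-233,"dy":-4,"dz":24,"spin":40},{"claw":1,"dx":-233,"dy":-4,"dz":24,"spin":40},{"claw":1,"dx":-233,"dy":-4,"dz":24,"spin":40},{"claw":1,"dx":-233,"dy":-4,"dz":24,"spin":40},{"claw":1,"dx":-233,"dy":-4,"dz":24,"spin":40}]'
python3 - <<'E'
from h import *
snap("wrist","w1"); plan((.417,.193,.15,-5),(.417,.193,.013,-5))
c=r.calibration("wrist");print(proj(c,[[.417,.193,.032]]), r.observe()["q"].round(2))
E
```

```text
time_s: 0.6
ee_pos: [0.2854, 0.3845, 0.1742]
orientation: [0.462, 0.887, -0.001, 0.0]
ft_force: [0.4, 0.4, 0.7]
finger_gap: 0.0855
grip_force: 0.0
time_s: 1.1
ee_pos: [0.4168, 0.1922, 0.1504]
orientation: [0.738, 0.675, -0.0, 0.0]
ft_force: [0.5, -0.2, -0.0]
finger_gap: 0.085
grip_force: 0.0
from [0.4188 0.1891 0.15  ] -5.5
dx 4 dy -2 dz -0 spin 0   rows 0.1
  -> [ 0.417  0.193  0.15  -5.   ]
dx -0 dy -0 dz 137 spin 0   rows 2.7
  -> [ 0.417  0.193  0.013 -5.   ]
[[283.55756156 188.72083751]] [ 0.43  0.08 -0.45  1.04 -0.    2.09]
```

View pics/w1.png

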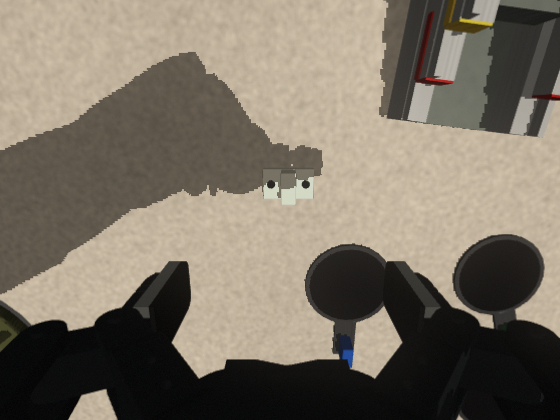

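The wrist view shows the bracket at (288,187), square to the fingers and about 4 mm to the right of the prediction. Now I'll grasp it.

```bash
python3 -m pendant '[{"claw":1,"dx":4,"dy":2,"dz":50},{"claw":1,"dx":4,"dy":2,"dz":100},{"claw":1,"dx":4,"dy":2,"dz":136},{"claw":1,"dx":4,"dy":2,"dz":136},{"claw":0,"dx":4,"dy":2,"dz":136}]' 50
python3 -m pendant '[{"claw":0,"dz":0},{"claw":0,"dz":0},{"claw":0,"dz":0},{"claw":0,"dz":0},{"claw":0,"dz":0}]' 50
python3 -m pendant '[{"claw":0,"dz":-50},{"claw":0,"dz":-100},{"claw":0,"dz":-137},{"claw":0,"dz":-137}]'
python3 - <<'E'
from h import *
plan((.44,-.1,.15,-60),(.4226,-.3144,.15,-89),(.4226,-.3144,.02,-89))
E
```

```text
from [0.4188 0.1891 0.15  ] -5.5
dx -210 dy 36 dz -0 spin 40   rows 4.7
dx -50 dy 58 dz -0 spin 15   rows 1.7
  -> [  0.44  -0.1    0.15 -60.  ]
dx -121 dy 178 dz -0 spin 29   rows 4.3
  -> [  0.4226  -0.3144   0.15   -89.    ]
dx 0 dy 0 dz 130 spin 0   rows 2.6
  -> [ 4.226e-01 -3.144e-01  2.000e-02 -8.900e+01]invalid input
invalid input
invalid input
```

```bash
python3 -m pendant '[{"claw":1,"dx":4,"dy":2,"dz":50,"spin":0},{"claw":1,"dx":4,"dy":2,"dz":100,"spin":0},{"claw":1,"dx":4,"dy":2,"dz":136,"spin":0},{"claw":1,"dx":4,"dy":2,"dz":136,"spin":0},{"claw":0,"dx":4,"dy":2,"dz":136,"spin":0}]' 50
python3 -m pendant '[{"claw":0,"dx":0,"dy":0,"dz":0,"spin":0},{"claw":0,"dx":0,"dy":0,"dz":0,"spin":0},{"claw":0,"dx":0,"dy":0,"dz":0,"spin":0},{"claw":0,"dx":0,"dy":0,"dz":0,"spin":0},{"claw":0,"dx":0,"dy":0,"dz":0,"spin":0}]' 50
python3 -m pendant '[{"claw":0,"dx":0,"dy":0,"dz":-50,"spin":0},{"claw":0,"dx":0,"dy":0,"dz":-100,"spin":0},{"claw":0,"dx":0,"dy":0,"dz":-137,"spin":0},{"claw":0,"dx":0,"dy":0,"dz":-137,"spin":0}]' 
python3 - <<'E'
from h import *
plan((.44,-.1,.15,-60),(.4226,-.3144,.15,-89),(.4226,-.3144,.02,-89))
E
```

```text
< truncated: earlier output is in /tmp/bash_jobs.1000/ece999126a24/stdout >
  rows 0.0
dx -0 dy -0 dz 0 spin 0   rows 0.0
dx -0 dy -0 dz 0 spin 0   rows 0.0
dx -0 dy -0 dz 0 spin 0   rows 0.0
dx -0 dy -0 dz 0 spin 0   rows 0.0
dx -0 dy -0 dz 0 spin 0   rows 0.0
dx -0 dy -0 dz 0 spin 0   rows 0.0
dx -0 dy -0 dz 0 spin 0   rows 0.0
dx -0 dy -0 dz 0 spin 0   rows 0.0
dx -0 dy -0 dz 0 spin 0   rows 0.0
dx -0 dy -0 dz 0 spin 0   rows 0.0
dx -0 dy -0 dz 0 spin 0   rows 0.0
dx -0 dy -0 dz 0 spin 0   rows 0.0
dx -0 dy -0 dz 0 spin 0   rows 0.0
dx -0 dy -0 dz 0 spin 0   rows 0.0
dx -0 dy -0 dz 0 spin 0   rows 0.0
dx -0 dy -0 dz 0 spin 0   rows 0.0
dx -0 dy -0 dz 0 spin 0   rows 0.0
dx -0 dy -0 dz 0 spin 0   rows 0.0
dx -0 dy -0 dz 0 spin 0   rows 0.0
dx -0 dy -0 dz 0 spin 0   rows 0.0
dx -0 dy -0 dz 0 spin 0   rows 0.0
dx -0 dy -0 dz 0 spin 0   rows 0.0
dx -0 dy -0 dz 0 spin 0   rows 0.0
dx -0 dy -0 dz 0 spin 0   rows 0.0
dx -0 dy -0 dz 0 spin 0   rows 0.0
dx -0 dy -0 dz 0 spin 0   rows 0.0
dx -0 dy -0 dz 0 spin 0   rows 0.0
dx -0 dy -0 dz 0 spin 0   rows 0.0
dx -0 dy -0 dz 0 spin 0   rows 0.
[... 2393 characters left out ...]
 dz 0 spin 0   rows 0.0
dx -0 dy -0 dz 0 spin 0   rows 0.0
dx -0 dy -0 dz 0 spin 0   rows 0.0
dx -0 dy -0 dz 0 spin 0   rows 0.0
dx -0 dy -0 dz 0 spin 0   rows 0.0
dx -0 dy -0 dz 0 spin 0   rows 0.0
dx -0 dy -0 dz 0 spin 0   rows 0.0
dx -0 dy -0 dz 0 spin 0   rows 0.0
dx -0 dy -0 dz 0 spin 0   rows 0.0
dx -0 dy -0 dz 0 spin 0   rows 0.0
dx -0 dy -0 dz 0 spin 0   rows 0.0
dx -0 dy -0 dz 0 spin 0   rows 0.0
dx -0 dy -0 dz 0 spin 0   rows 0.0
dx -0 dy -0 dz 0 spin 0   rows 0.0
dx -0 dy -0 dz 0 spin 0   rows 0.0
dx -0 dy -0 dz 0 spin 0   rows 0.0
dx -0 dy -0 dz 0 spin 0   rows 0.0
Still running in the background as job /tmp/bash_jobs.1000/ece999126a24 (pid 646). You'll get a notice when it ends.
```

Endless loop in my rounding; I'll fix it.

```bash
kill -- -$(cat /tmp/bash_jobs.1000/ece999126a24/pid); head -25 /tmp/bash_jobs.1000/ece999126a24/stdout; rm /tmp/bash_jobs.1000/ece999126a24/stdout
python3 - <<'E'
s=open('h.py').read()
s=s.replace("<.0006 and abs(s)<.5","<.0012 and abs(s)<=.5")
open('h.py','w').write(s)
E
timeout 20 python3 - <<'E'
from h import *
print(r.observe()["time_s"])
plan((.44,-.1,.15,-60),(.4226,-.3144,.15,-89),(.4226,-.3144,.02,-89))
E
```

```text
time_s: 1.65
ee_pos: [0.4178, 0.1985, 0.0151]
orientation: [0.736, 0.677, -0.001, -0.0]
ft_force: [1.6, 0.7, 0.9]
finger_gap: 0.0732
grip_force: 0.0
time_s: 2.15
ee_pos: [0.4187, 0.1989, 0.0154]
orientation: [0.736, 0.677, 0.0, 0.0]
ft_force: [0.1, -0.6, -0.1]
finger_gap: 0.0001
grip_force: 0.0
time_s: 2.55
ee_pos: [0.422, 0.2004, 0.1575]
orientation: [0.736, 0.677, 0.004, 0.001]
ft_force: [0.9, 0.1, -0.7]
finger_gap: 0.0001
grip_force: 0.0
from [0.422  0.2004 0.1575] -4.7
dx -216 dy 31 dz 5 spin 40   rows 4.7
dx -55 dy 62 dz 2 spin 15   rows 1.7
dx -0 dy -0 dz 0 spin 0   rows 0.0
dx -0 dy -0 dz 0 spin 0   rows 0.0
dx -0 dy -0 dz 0 spin 0   rows 0.0
dx -0 dy -0 dz 0 spin 0   rows 0.0
2.55
from [0.422  0.2004 0.1575] -4.7
dx -216 dy 31 dz 5 spin 40   rows 4.7
dx -55 dy 62 dz 2 spin 15   rows 1.7
  -> [  0.44  -0.1    0.15 -60.  ]
dx -124 dy 176 dz 0 spin 29   rows 4.3
  -> [  0.4226  -0.3144   0.15   -89.    ]
dx 0 dy -0 dz 130 spin 0   rows 2.6
  -> [ 4.226e-01 -3.144e-01  2.000e-02 -8.900e+01]
```

```bash
timeout 20 python3 - <<'E'
from h import *
print(pose(),pose());snap("top","t2")
c,im=snap("wrist","w2"); print(pose(),at(c,[(289,188)],.032))
crop(cv2.imread("pics/top0.png"),165,260,235,310,5,"x"); t=cv2.imread("pics/t2.png")
cv2.imwrite("pics/w2b.png",np.hstack([im[:,:400],cv2.resize(t[180:380,80:230],None,fx=2.1,fy=2.1)]))
E
```

```text
(array([0.42198848, 0.20041199, 0.15748538]), np.float64(-4.714803402723928)) (array([0.42198848, 0.20041199, 0.15748538]), np.float64(-4.714803402723928))
(array([0.41908993, 0.19904646, 0.15281432]), np.float64(-4.714210782115201)) [[0.42412549 0.20349027 0.032     ]]
```

View pics/w2b.png

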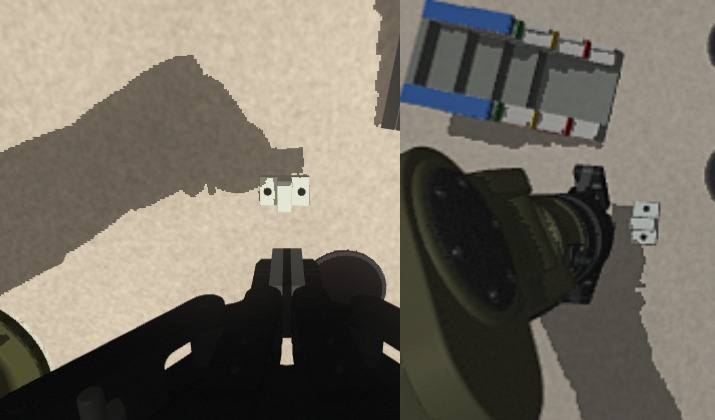

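```bash
timeout 20 python3 - <<'E'
from h import *
c=r.calibration("wrist"); p,y=pose(); print(p,y)
print("bracket",at(c,[(285,192),(285,200)],.032), at(c,[(267,191),(301,191)],.010))
print("tcp proj",proj(c,[p,[p[0],p[1],.03]]), "cam",-c["R"].T@c["t"])
ct=r.calibration("top"); d=np.array([80,180])
print(at(ct,[d+np.array((645-400,223))/2.1],.032), proj(ct,[p]))
E
```

```text
[0.41908993 0.19904646 0.15281432] -4.714210782115201
bracket [[0.41832868 0.19960372 0.032     ]
 [0.41769745 0.19198461 0.032     ]] [[0.4001626  0.19681053 0.01      ]
 [0.4337634  0.19404451 0.01      ]]
tcp proj [[286.14621264 242.44892601]
 [285.86802154 192.01229596]] cam [0.42455505 0.27029318 0.32695463]
[[0.41760273 0.18917255 0.032     ]] [[181.89823792 288.14562598]]
```

```bash
python3 -m pendant '[{"claw":1,"dx":-4,"dy":0,"dz":0,"spin":0},{"claw":1,"dx":-4,"dy":0,"dz":0,"spin":0},{"claw":1,"dx":-4,"dy":0,"dz":50,"spin":0},{"claw":1,"dx":-4,"dy":0,"dz":100,"spin":0},{"claw":1,"dx":-4,"dy":0,"dz":138,"spin":0}]' 50
python3 -m pendant '[{"claw":1,"dx":0,"dy":0,"dz":0,"spin":0},{"claw":1,"dx":0,"dy":0,"dz":0,"spin":0}]'
timeout 20 python3 - <<'E'
from h import *
print(pose()); c,a=snap("wrist","w3a"); cv2.imwrite("pics/w3.png",a)
E
python3 -m pendant '[{"claw":0.25,"dx":0,"dy":0,"dz":0,"spin":0},{"claw":0.25,"dx":0,"dy":0,"dz":0,"spin":0},{"claw":0.25,"dx":0,"dy":0,"dz":0,"spin":0},{"claw":0.25,"dx":0,"dy":0,"dz":0,"spin":0}]'
timeout 20 python3 - <<'E'
from h import *
print(pose()); c,a=snap("wrist","w3b"); cv2.imwrite("pics/w3.png",np.hstack([cv2.imread("pics/w3a.png")[100:,100:480],a[100:,100:480]]))
E
```

```text
time_s: 3.15
ee_pos: [0.4159, 0.1936, 0.0106]
orientation: [0.736, 0.677, -0.002, -0.0]
ft_force: [0.2, -0.4, -0.6]
finger_gap: 0.0724
grip_force: 0.0
time_s: 3.35
ee_pos: [0.4169, 0.1941, 0.0135]
orientation: [0.736, 0.677, -0.001, -0.0]
ft_force: [0.3, 0.3, 0.8]
finger_gap: 0.0855
grip_force: 0.0
(array([0.41692343, 0.19413318, 0.0134828 ]), np.float64(-4.719913688587803))
time_s: 3.8
ee_pos: [0.4186, 0.195, 0.0147]
orientation: [0.736, 0.677, 0.001, 0.0]
ft_force: [-0.1, -0.4, 0.2]
finger_gap: 0.0278
grip_force: 0.0
(array([0.41862898, 0.19498128, 0.01466874]), np.float64(-4.715561844164484))
```

View pics/w3.png

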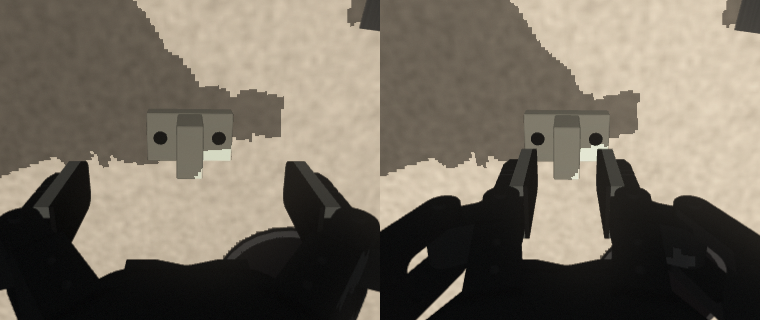

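```bash
timeout 20 python3 - <<'E'
from h import *
c=r.calibration("wrist"); p,y=pose(); print(p,y,proj(c,[p]))
o=np.array([100-380,100])
print("foot",at(c,[o+q for q in [(525,114),(609,113),(609,160),(525,160)]],.010).round(4))
print("web",at(c,[o+q for q in [(554,125),(579,125),(579,179),(554,179)]],.032).round(4))
print("tips",at(c,[o+q for q in [(531,150),(604,150)]],.0147).round(4))
E
```

```text
[0.41842154 0.19492698 0.01444615] -4.7122358847617765 [[286.14478828 242.4128991 ]]
foot [[0.3963 0.2124 0.01  ]
 [0.4441 0.209  0.01  ]
 [0.4427 0.1798 0.01  ]
 [0.393  0.1839 0.01  ]]
web [[0.4137 0.212  0.032 ]
 [0.4262 0.211  0.032 ]
 [0.4241 0.1808 0.032 ]
 [0.4109 0.1819 0.032 ]]
tips [[0.398  0.192  0.0147]
 [0.4397 0.1886 0.0147]]
```

```bash
python3 -m pendant '[{"claw":0.25,"dx":1,"dy":0,"dz":3,"spin":0},{"claw":0.1,"dx":1,"dy":0,"dz":3,"spin":0},{"claw":0.1,"dx":1,"dy":0,"dz":3,"spin":0},{"claw":0.1,"dx":1,"dy":0,"dz":3,"spin":0}]' 50
timeout 20 python3 - <<'E'
from h import *
print(pose()); c,a=snap("wrist","w4a"); o=r.observe(); print(o["finger_gap"],o["grip_force"],o["ft_force"],o["time_s"])
E
```

```text
time_s: 4.25
ee_pos: [0.418, 0.1957, 0.0108]
orientation: [0.736, 0.677, -0.0, -0.0]
ft_force: [-0.0, -0.0, -0.2]
finger_gap: 0.0087
grip_force: 0.0
(array([0.41803004, 0.19567493, 0.0108001 ]), np.float64(-4.711929971512985))
0.008870393599065133 0.0 [ 1.17452302  1.07461293 -0.1130005 ] 4.3
```

View pics/w4a.png

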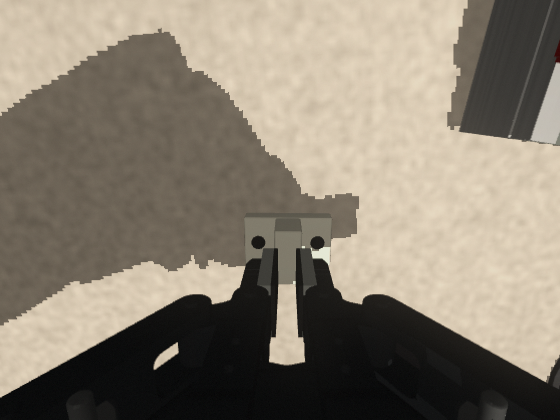

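```bash
timeout 20 python3 - <<'E'
from h import *
c=r.calibration("wrist");p,y=pose()
for dz in (0,.01,.02,.03): print(dz,proj(c,[p+[0.0,.011,dz]]).round(1))
for dy in (-.02,-.01,0): print(dy,proj(c,[p+[0.0,dy,0]]).round(1))
cs,im=snap("scene","s2"); u=proj(cs,[p,[.419,.1965,.032],p+[0,0,.1]]); print(u)
x,yy=u[0].astype(int); crop(im,x-60,yy-70,x+60,yy+40,6,"s2c")
E
```

```text
0 [[284.6 224.3]]
0.01 [[284.5 230.5]]
0.02 [[284.4 237.4]]
0.03 [[284.3 245.2]]
-0.02 [[288.9 274. ]]
-0.01 [[287.6 258.5]]
0 [[286.2 242.5]]
[[267.45377602 153.24017509]
 [267.60982623 148.46648142]
 [266.11964343 129.82170565]]
```

View pics/s2c.png

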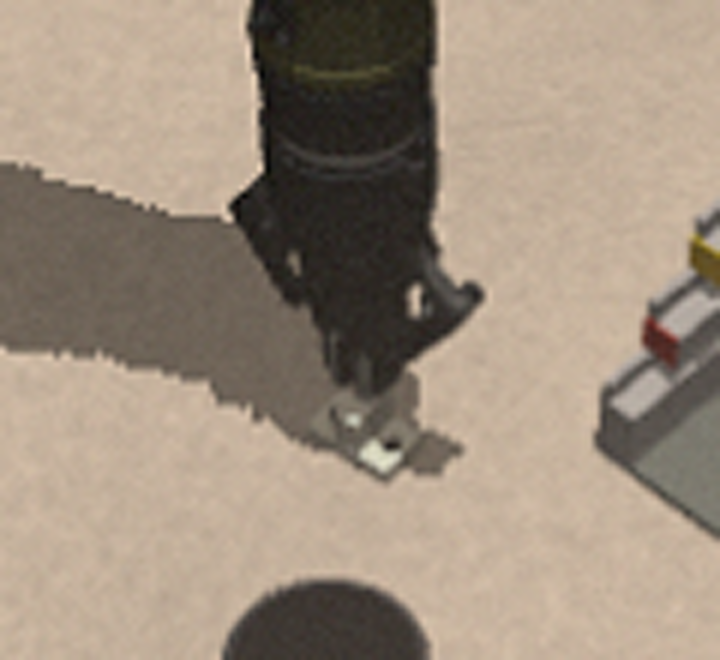

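The scene crop shows the fingertips at (365,390), ending some 20–25 mm above the reported TCP, so they closed over the web. I'll go lower.

```bash
python3 -m pendant '[{"claw":0.5,"dx":0,"dy":0,"dz":0,"spin":0},{"claw":0.5,"dx":0,"dy":0,"dz":0,"spin":0},{"claw":0.5,"dx":0,"dy":0,"dz":4,"spin":0},{"claw":0.5,"dx":0,"dy":0,"dz":8,"spin":0},{"claw":0.5,"dx":0,"dy":0,"dz":12,"spin":0}]' 50
python3 -m pendant '[{"claw":0,"dx":0,"dy":0,"dz":3,"spin":0},{"claw":0,"dx":0,"dy":0,"dz":3,"spin":0},{"claw":0,"dx":0,"dy":0,"dz":3,"spin":0},{"claw":0,"dx":0,"dy":0,"dz":3,"spin":0},{"claw":0,"dx":0,"dy":0,"dz":3,"spin":0}]' 50
```

```text
time_s: 4.85
ee_pos: [0.418, 0.1956, -0.0016]
orientation: [0.736, 0.677, -0.0, -0.0]
ft_force: [0.6, 0.2, -0.2]
finger_gap: 0.0425
grip_force: 0.0
time_s: 5.35
ee_pos: [0.4183, 0.1958, -0.004]
orientation: [0.736, 0.677, 0.0, 0.0]
ft_force: [0.6, 0.4, 0.8]
finger_gap: 0.0117
grip_force: 48.9
```

Gripped, with 49 N at a reported z of -0.004. I'll work with relative heights from here.

```bash
python3 -m pendant '[{"claw":0,"dx":0,"dy":0,"dz":-50,"spin":0},{"claw":0,"dx":0,"dy":0,"dz":-100,"spin":0},{"claw":0,"dx":0,"dy":0,"dz":-120,"spin":0},{"claw":0,"dx":0,"dy":0,"dz":-120,"spin":0}]' 50
timeout 20 python3 - <<'E'
from h import *
r.snapshot("top"); plan((.44,-.1,.12,-60),(.4226,-.3144,.12,-89),(.4226,-.3144,.003,-89))
E
```

```text
time_s: 5.75
ee_pos: [0.4209, 0.197, 0.1195]
orientation: [0.736, 0.677, 0.003, 0.001]
ft_force: [0.1, 0.4, -0.9]
finger_gap: 0.0118
grip_force: 49.0
from [0.4195 0.1964 0.1174] -4.7
dx -212 dy 32 dz -2 spin 40   rows 4.7
dx -54 dy 62 dz -1 spin 15   rows 1.7
  -> [  0.44  -0.1    0.12 -60.  ]
dx -123 dy 177 dz 0 spin 29   rows 4.3
  -> [  0.4226  -0.3144   0.12   -89.    ]
dx -0 dy -0 dz 117 spin 0   rows 2.3
  -> [ 4.226e-01 -3.144e-01  3.000e-03 -8.900e+01]
```

```bash
python3 -m pendant '[{"claw":0,"dx":-212,"dy":32,"dz":-2,"spin":40},{"claw":0,"dx":-212,"dy":32,"dz":-2,"spin":40},{"claw":0,"dx":-212,"dy":32,"dz":-2,"spin":40},{"claw":0,"dx":-212,"dy":32,"dz":-2,"spin":40},{"claw":0,"dx":-212,"dy":32,"dz":-2,"spin":40}]'
python3 -m pendant '[{"claw":0,"dx":-54,"dy":62,"dz":0,"spin":15},{"claw":0,"dx":-54,"dy":62,"dz":0,"spin":15},{"claw":0,"dx":-54,"dy":62,"dz":0,"spin":15}]'
python3 -m pendant '[{"claw":0,"dx":-123,"dy":177,"dz":0,"spin":29},{"claw":0,"dx":-123,"dy":177,"dz":0,"spin":29},{"claw":0,"dx":-123,"dy":177,"dz":0,"spin":29},{"claw":0,"dx":-123,"dy":177,"dz":0,"spin":29},{"claw":0,"dx":-123,"dy":177,"dz":0,"spin":29}]'
timeout 20 python3 - <<'E'
from h import *
c,im=snap("wrist","w5");print(r.observe()["q"].round(2)); plan((.4226,-.3144,.003,-89))
E
```

```text
time_s: 6.3
ee_pos: [0.4311, -0.022, 0.1162]
orientation: [0.925, 0.381, -0.002, 0.0]
ft_force: [-1.0, 0.1, 0.1]
finger_gap: 0.0114
grip_force: 49.0
time_s: 6.6
ee_pos: [0.4377, -0.1032, 0.1162]
orientation: [0.966, 0.258, -0.001, 0.0]
ft_force: [-0.1, 0.0, -0.5]
finger_gap: 0.0119
grip_force: 49.1
time_s: 7.1
ee_pos: [0.4208, -0.318, 0.1163]
orientation: [1.0, 0.01, -0.001, 0.0]
ft_force: [0.4, 1.0, -0.4]
finger_gap: 0.012
grip_force: 49.2
[-0.65  0.23 -0.35  0.99 -0.    2.47]
from [ 0.4208 -0.3183  0.1163] -88.9
dx 2 dy -4 dz 113 spin 0   rows 2.3
  -> [ 4.226e-01 -3.144e-01  3.000e-03 -8.900e+01]
```

View pics/w5.png

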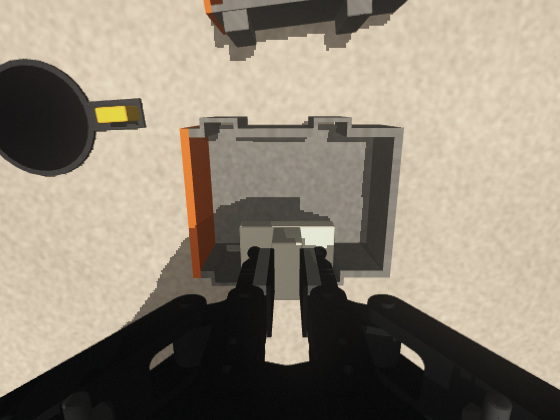

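```bash
timeout 20 python3 - <<'E'
from h import *
c=r.calibration("wrist");w=at(c,[(182,128),(403,127),(389,276),(193,278)],.06);print(w.round(4),w.mean(0).round(4))
ang=lambda v:np.degrees(np.arctan2(v[1],v[0])).round(1)
print(ang(w[0]-w[1]),ang(w[3]-w[2]),ang(w[3]-w[0]),np.linalg.norm(w[0]-w[1]),np.linalg.norm(w[0]-w[3]))
plan((*w.mean(0)[:2],.003,-89))
E
```

```text
[[ 0.4794 -0.2448  0.06  ]
 [ 0.4832 -0.3955  0.06  ]
 [ 0.3704 -0.3982  0.06  ]
 [ 0.3654 -0.2455  0.06  ]] [ 0.4246 -0.321   0.06  ]
91.4 91.9 -179.6 0.15079405743037005 0.11398531918208168
from [ 0.4208 -0.3183  0.1163] -88.9
dx 4 dy 3 dz 113 spin 0   rows 2.3
  -> [ 4.246e-01 -3.210e-01  3.000e-03 -8.900e+01]
```

```bash
python3 -m pendant '[{"claw":0,"dx":4,"dy":3,"dz":50,"spin":0},{"claw":0,"dx":4,"dy":3,"dz":95,"spin":0},{"claw":0,"dx":4,"dy":3,"dz":112,"spin":0},{"claw":0,"dx":4,"dy":3,"dz":112,"spin":0},{"claw":0.5,"dx":4,"dy":3,"dz":112,"spin":0}]'
python3 -m pendant '[{"claw":0.5,"dx":0,"dy":0,"dz":0,"spin":0},{"claw":0.5,"dx":0,"dy":0,"dz":0,"spin":0},{"claw":0.5,"dx":0,"dy":0,"dz":-40,"spin":0},{"claw":0.5,"dx":0,"dy":0,"dz":-80,"spin":0},{"claw":0.5,"dx":0,"dy":0,"dz":-125,"spin":0}]'
timeout 20 python3 - <<'E'
from h import *
r.snapshot("top"); plan((.605,-.3255,.13,-85))
E
```

```text
time_s: 7.65
ee_pos: [0.4254, -0.3162, 0.0052]
orientation: [1.0, 0.012, -0.001, -0.001]
ft_force: [-0.2, -0.6, 0.1]
finger_gap: 0.0253
grip_force: 0.0
time_s: 8.15
ee_pos: [0.4254, -0.3175, 0.1325]
orientation: [1.0, 0.011, -0.0, -0.0]
ft_force: [0.2, -0.1, -0.4]
finger_gap: 0.0424
grip_force: 0.0
from [ 0.4292 -0.3204  0.1407] -88.7
dx 176 dy 9 dz 11 spin -4   rows 3.5
  -> [  0.605   -0.3255   0.13   -85.    ]
```

```bash
python3 -m pendant '[{"claw":1,"dx":176,"dy":9,"dz":11,"spin":-4},{"claw":1,"dx":176,"dy":9,"dz":11,"spin":-4},{"claw":1,"dx":176,"dy":9,"dz":11,"spin":-4},{"claw":1,"dx":176,"dy":9,"dz":11,"spin":-4},{"claw":1,"dx":176,"dy":9,"dz":11,"spin":-4}]'
timeout 20 python3 - <<'E'
from h import *
snap("top","t3"); print(pose()); c,im=snap("wrist","w6"); print(pose()); np.savez("c6.npz",**c)
cv2.imwrite("pics/w6b.png",np.hstack([im[:,80:480],cv2.resize(cv2.imread("pics/t3.png")[230:330,350:450],(400,420))]))
E
```

```text
time_s: 8.7
ee_pos: [0.6056, -0.3226, 0.1195]
orientation: [0.999, 0.047, 0.001, 0.0]
ft_force: [0.1, 0.6, 0.1]
finger_gap: 0.085
grip_force: 0.0
(array([ 0.6033394 , -0.3226518 ,  0.11957245]), np.float64(-84.61996907965604))
(array([ 0.60200315, -0.32272377,  0.11976787]), np.float64(-84.67172257270344))
```

View pics/w6b.png

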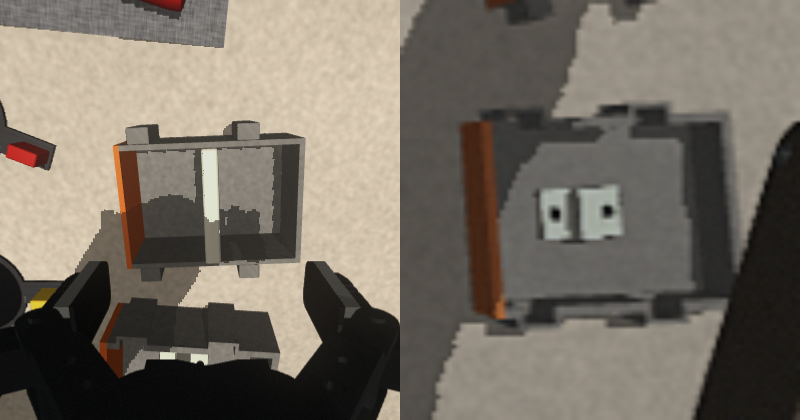

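The picture shows the bracket lying inside the open tote. The bar's top runs from (289,150) to (291,263) in full wrist pixels.

```bash
timeout 20 python3 - <<'E'
from h import *
c=dict(np.load("c6.npz"))
ang=lambda v:np.degrees(np.arctan2(v[1],v[0])).round(1)
b=at(c,[(289.5,150),(291.5,263)],.066);print(b,b.mean(0),ang(b[1]-b[0]),np.linalg.norm(b[1]-b[0]))
t=at(c,[(194,147),(384,137),(380,262),(204,269)],.06);print(t.round(4),t.mean(0),ang(t[0]-t[1]),ang(t[3]-t[2]))
plan((*b.mean(0)[:2],.012,ang(b[1]-b[0])+90))
E
```

```text
[[ 0.6489464  -0.31948318  0.066     ]
 [ 0.56433959 -0.32927324  0.066     ]] [ 0.606643   -0.32437821  0.066     ] -173.4 0.08517134407630524
[[ 0.644  -0.2524  0.06  ]
 [ 0.6635 -0.3843  0.06  ]
 [ 0.5689 -0.3981  0.06  ]
 [ 0.5498 -0.2618  0.06  ]] [ 0.60652824 -0.32418928  0.06      ] 98.4 98.0
from [ 0.602  -0.3227  0.1198] -84.7
dx 4 dy 2 dz 108 spin -1   rows 2.2
  -> [ 6.066e-01 -3.244e-01  1.200e-02 -8.340e+01]
```

```bash
python3 -m pendant '[{"claw":1,"dx":4,"dy":2,"dz":40,"spin":-2},{"claw":1,"dx":4,"dy":2,"dz":80,"spin":-2},{"claw":1,"dx":4,"dy":2,"dz":108,"spin":-2},{"claw":1,"dx":4,"dy":2,"dz":108,"spin":-2},{"claw":0,"dx":4,"dy":2,"dz":108,"spin":-2}]' 80
python3 -m pendant '[{"claw":0,"dx":0,"dy":0,"dz":0,"spin":0},{"claw":0,"dx":0,"dy":0,"dz":0,"spin":0},{"claw":0,"dx":0,"dy":0,"dz":0,"spin":0},{"claw":0,"dx":0,"dy":0,"dz":0,"spin":0},{"claw":0,"dx":0,"dy":0,"dz":0,"spin":0}]' 80
python3 -m pendant '[{"claw":0,"dx":0,"dy":0,"dz":-40,"spin":0},{"claw":0,"dx":0,"dy":0,"dz":-80,"spin":0},{"claw":0,"dx":0,"dy":0,"dz":-120,"spin":0},{"claw":0,"dx":0,"dy":0,"dz":-120,"spin":0},{"claw":0,"dx":0,"dy":0,"dz":-120,"spin":0}]' 
timeout 20 python3 - <<'E'
from h import *
print(r.observe()["ft_force"],r.observe()["q"].round(2)); plan((.5,-.3,.135,0),(.4246,-.3215,.135,91.5))
E
```

```text
time_s: 9.3
ee_pos: [0.6051, -0.3248, 0.0128]
orientation: [0.998, 0.063, -0.0, -0.0]
ft_force: [-0.4, 0.9, 0.6]
finger_gap: 0.0735
grip_force: 0.0
time_s: 9.8
ee_pos: [0.6069, -0.3252, 0.0132]
orientation: [0.998, 0.064, 0.001, 0.001]
ft_force: [-0.8, 0.2, 4.7]
finger_gap: 0.0101
grip_force: 80.9
time_s: 10.3
ee_pos: [0.6064, -0.3247, 0.1322]
orientation: [0.998, 0.064, 0.0, 0.0]
ft_force: [-0.5, 0.6, -5.8]
finger_gap: 0.0099
grip_force: 79.6
[-0.53829548  0.56890893 -5.81549379] [-0.49  0.51  0.09  1.15  0.    2.52]
from [ 0.6064 -0.3247  0.1322] -82.7
dx -50 dy -18 dz -1 spin -40   rows 4.7
dx -26 dy -46 dz -2 spin -40   rows 4.7
dx 1 dy -3 dz 0 spin -3   rows 0.3
  -> [ 0.5   -0.3    0.135  0.   ]
dx -9 dy -33 dz 0 spin -40   rows 4.7
dx 14 dy -32 dz 0 spin -40   rows 4.7
dx 9 dy -4 dz 0 spin -11   rows 1.3
  -> [ 0.4246 -0.3215  0.135  91.5   ]
```

```bash
python3 -m pendant '[{"claw":0,"dx":-50,"dy":-18,"dz":0,"spin":-40},{"claw":0,"dx":-50,"dy":-18,"dz":0,"spin":-40},{"claw":0,"dx":-50,"dy":-18,"dz":0,"spin":-40},{"claw":0,"dx":-50,"dy":-18,"dz":0,"spin":-40},{"claw":0,"dx":-50,"dy":-18,"dz":0,"spin":-40}]' >/dev/null
python3 -m pendant '[{"claw":0,"dx":-26,"dy":-46,"dz":-2,"spin":-40},{"claw":0,"dx":-26,"dy":-46,"dz":-2,"spin":-40},{"claw":0,"dx":-26,"dy":-46,"dz":-2,"spin":-40},{"claw":0,"dx":-26,"dy":-46,"dz":-2,"spin":-40},{"claw":0,"dx":-26,"dy":-46,"dz":-2,"spin":-40}]' >/dev/null
python3 -m pendant '[{"claw":0,"dx":-9,"dy":-33,"dz":0,"spin":-40},{"claw":0,"dx":-9,"dy":-33,"dz":0,"spin":-40},{"claw":0,"dx":-9,"dy":-33,"dz":0,"spin":-40},{"claw":0,"dx":-9,"dy":-33,"dz":0,"spin":-40},{"claw":0,"dx":-9,"dy":-33,"dz":0,"spin":-40}]' >/dev/null
python3 -m pendant '[{"claw":0,"dx":14,"dy":-32,"dz":0,"spin":-40},{"claw":0,"dx":14,"dy":-32,"dz":0,"spin":-40},{"claw":0,"dx":14,"dy":-32,"dz":0,"spin":-40},{"claw":0,"dx":14,"dy":-32,"dz":0,"spin":-40},{"claw":0,"dx":14,"dy":-32,"dz":0,"spin":-40}]'
timeout 20 python3 - <<'E'
from h import *
r.snapshot("top"); print(r.observe()["q"].round(2)); plan((.4246,-.3215,.135,91.5))
E
```

```text
time_s: 12.3
ee_pos: [0.4335, -0.3154, 0.1311]
orientation: [0.108, 0.994, 0.001, -0.002]
ft_force: [-0.6, 0.7, -4.7]
finger_gap: 0.0101
grip_force: 80.5
[-0.63  0.24 -0.31  1.03  0.   -0.41]
from [ 0.4336 -0.3153  0.1311] 77.7
dx 7 dy -8 dz -4 spin -14   rows 1.6
  -> [ 0.4246 -0.3215  0.135  91.5   ]
```

```bash
python3 -m pendant '[{"claw":0,"dx":7,"dy":-8,"dz":0,"spin":-14},{"claw":0,"dx":7,"dy":-8,"dz":0,"spin":-14},{"claw":0,"dx":7,"dy":-8,"dz":0,"spin":-14},{"claw":0,"dx":7,"dy":-8,"dz":30,"spin":-14},{"claw":0,"dx":7,"dy":-8,"dz":54,"spin":-14}]'
timeout 20 python3 - <<'E'
from h import *
c,im=snap("wrist","w7"); plan((.4246,-.3215,.065,91.5))
cc=cv2.imread("pics/w7.png")
cv2.imwrite("pics/w7b.png",cv2.resize(cc[60:330,100:480],None,fx=2,fy=2))
E
```

```text
time_s: 12.85
ee_pos: [0.4265, -0.3225, 0.0782]
orientation: [-0.009, 1.0, 0.0, -0.0]
ft_force: [-0.3, 1.9, -4.6]
finger_gap: 0.0101
grip_force: 80.4
from [ 0.4239 -0.3205  0.074 ] 91.1
dx -1 dy -1 dz 9 spin 0   rows 0.2
  -> [ 4.246e-01 -3.215e-01  6.500e-02  9.150e+01]
```

View pics/w7b.png

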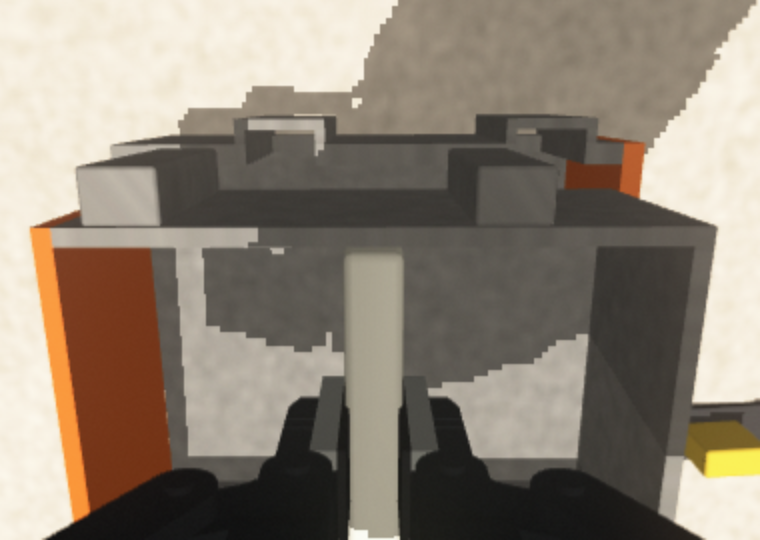

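```bash
timeout 20 python3 - <<'E'
from h import *
c=r.calibration("wrist"); f=lambda q:np.array([100,60])+np.array(q)/2
ang=lambda v:np.degrees(np.arctan2(v[1],v[0])).round(1)
l=at(c,[f((112,148)),f((642,143))],.06);u=at(c,[f((35,228)),f((715,228))],.121)
print("low",l.round(4),l.mean(0).round(4),ang(l[1]-l[0]),np.linalg.norm(l[1]-l[0]))
print("up",u.round(4),u.mean(0).round(4),ang(u[1]-u[0]),np.linalg.norm(u[1]-u[0]))
print(pose())
E
```

```text
low [[ 0.3668 -0.3937  0.06  ]
 [ 0.3626 -0.2451  0.06  ]] [ 0.3647 -0.3194  0.06  ] 91.6 0.1486223034158904
up [[ 0.3782 -0.3869  0.121 ]
 [ 0.3758 -0.2535  0.121 ]] [ 0.377  -0.3202  0.121 ] 91.1 0.1334360091031719
(array([ 0.42387783, -0.320499  ,  0.07400193]), np.float64(91.08001351492003))
```

```bash
python3 -m pendant '[{"claw":0,"dx":1,"dy":1,"dz":2,"spin":0},{"claw":0,"dx":1,"dy":1,"dz":4,"spin":0},{"claw":0,"dx":1,"dy":1,"dz":6,"spin":0}]'
python3 -m pendant '[{"claw":0,"dx":0,"dy":0,"dz":1,"spin":0},{"claw":0,"dx":0,"dy":0,"dz":2,"spin":0},{"claw":0,"dx":0,"dy":0,"dz":3,"spin":0},{"claw":0,"dx":0,"dy":0,"dz":3,"spin":0}]'

```

```text
time_s: 13.2
ee_pos: [0.4266, -0.3225, 0.0749]
orientation: [-0.011, 1.0, -0.001, 0.001]
ft_force: [0.2, -0.6, -4.1]
finger_gap: 0.01
grip_force: 80.4
time_s: 13.6
ee_pos: [0.4262, -0.3225, 0.0725]
orientation: [-0.011, 1.0, -0.001, 0.001]
ft_force: [-4.6, 0.8, 6.8]
finger_gap: 0.0101
grip_force: 82.3
```

```bash
python3 -m pendant '[{"claw":0,"dx":1,"dy":0,"dz":0,"spin":0},{"claw":0,"dx":2,"dy":0,"dz":0,"spin":0},{"claw":0,"dx":2,"dy":0,"dz":0,"spin":0}]'
python3 -m pendant '[{"claw":0,"dx":1,"dy":0,"dz":0,"spin":0},{"claw":0,"dx":2,"dy":0,"dz":0,"spin":0},{"claw":0,"dx":2,"dy":0,"dz":0,"spin":0}]'
timeout 20 python3 - <<'E'
from h import *
print(pose(),r.observe()["ft_force"])
E
```

```text
time_s: 13.9
ee_pos: [0.4237, -0.3222, 0.0709]
orientation: [-0.011, 1.0, -0.0, -0.0]
ft_force: [-0.1, -0.2, -3.9]
finger_gap: 0.0108
grip_force: 80.5
time_s: 14.2
ee_pos: [0.4212, -0.3218, 0.0704]
orientation: [-0.011, 1.0, 0.0, -0.001]
ft_force: [0.3, 0.2, -4.1]
finger_gap: 0.0103
grip_force: 80.5
(array([ 0.42119903, -0.32183624,  0.07039545]), np.float64(91.27403217444186)) [ 0.31658153  0.18325069 -4.0702388 ]
```

```bash
python3 -m pendant '[{"claw":0,"dx":0,"dy":0,"dz":2,"spin":0},{"claw":0,"dx":0,"dy":0,"dz":4,"spin":0},{"claw":0,"dx":0,"dy":0,"dz":5,"spin":0},{"claw":0,"dx":0,"dy":0,"dz":5,"spin":0}]'
python3 -m pendant '[{"claw":0,"dx":0,"dy":0,"dz":1,"spin":0},{"claw":0,"dx":0,"dy":0,"dz":2,"spin":0},{"claw":0,"dx":0,"dy":0,"dz":2,"spin":0}]'
```

```text
time_s: 14.6
ee_pos: [0.4217, -0.3219, 0.0656]
orientation: [-0.011, 1.0, 0.0, -0.0]
ft_force: [-0.2, 0.3, -4.5]
finger_gap: 0.0101
grip_force: 80.5
time_s: 14.9
ee_pos: [0.422, -0.3222, 0.0651]
orientation: [-0.011, 1.0, -0.0, 0.0]
ft_force: [-3.1, 1.5, 7.4]
finger_gap: 0.01
grip_force: 82.1
```

Seated at +52 mm exactly. I'll release it, retreat and move on to the red plate.

```bash
python3 -m pendant '[{"claw":0.5,"dx":0,"dy":0,"dz":-1,"spin":0},{"claw":0.5,"dx":0,"dy":0,"dz":-1,"spin":0},{"claw":0.5,"dx":0,"dy":0,"dz":-1,"spin":0},{"claw":0.5,"dx":0,"dy":0,"dz":-1,"spin":0},{"claw":0.5,"dx":0,"dy":0,"dz":-30,"spin":0}]' 
python3 -m pendant '[{"claw":0.5,"dx":0,"dy":0,"dz":-50,"spin":0},{"claw":0.5,"dx":0,"dy":0,"dz":-90,"spin":0},{"claw":0.5,"dx":0,"dy":0,"dz":-90,"spin":0}]' >/dev/null
timeout 20 python3 - <<'E'
from h import *
c,im=snap("top","t4"); plan((.6251,-.1683,.12,-15)); print(r.observe()["q"].round(2))
hsv=cv2.cvtColor(im,cv2.COLOR_BGR2HSV)
for n,lo,hi,b in [("red",(0,150,60),(8,255,255),(325,190,350,215)),("yellow",(22,120,60),(35,255,255),(328,242,357,272)),("green",(50,100,40),(85,255,255),(257,182,287,210)),("blue",(100,120,60),(125,255,255),(258,252,288,280))]:
    x0,y0,x1,y1=b; m=cv2.inRange(hsv[y0:y1,x0:x1],lo,hi); M=cv2.moments(m,True); 
    if M["m00"]: g=np.array([x0+M["m10"]/M["m00"],y0+M["m01"]/M["m00"]]); print(n,M["m00"],g.round(1),at(c,g,0.026)[0].round(4))
E
```

```text
time_s: 15.4
ee_pos: [0.4194, -0.3202, 0.0909]
orientation: [-0.011, 1.0, 0.002, -0.003]
ft_force: [0.4, -0.4, -0.4]
finger_gap: 0.0429
grip_force: 0.0
from [ 0.4239 -0.3236  0.1871] 91.3
dx -77 dy 57 dz 25 spin 40   rows 4.7
dx -23 dy 93 dz 25 spin 40   rows 4.7
dx 28 dy 56 dz 17 spin 26   rows 3.0
  -> [  0.6251  -0.1683   0.12   -15.    ]
[-0.65  0.19 -0.24  1.14  0.   -0.67]
red 39.0 [335.4 202.5] [ 0.6251 -0.1681  0.026 ]
yellow 43.0 [342. 256.] [ 0.4864 -0.1796  0.026 ]
green 42.0 [271.9 193.1] [ 0.6528 -0.0031  0.026 ]
blue 45.0 [272.3 265.5] [ 0.4656 -0.0012  0.026 ]
```

```bash
python3 -m pendant '[{"claw":0.5,"dx":-77,"dy":57,"dz":25,"spin":40},{"claw":0.5,"dx":-77,"dy":57,"dz":25,"spin":40},{"claw":0.5,"dx":-77,"dy":57,"dz":25,"spin":40},{"claw":0.5,"dx":-77,"dy":57,"dz":25,"spin":40},{"claw":0.5,"dx":-77,"dy":57,"dz":25,"spin":40}]' >/dev/null
python3 -m pendant '[{"claw":0.5,"dx":-23,"dy":93,"dz":25,"spin":40},{"claw":0.5,"dx":-23,"dy":93,"dz":25,"spin":40},{"claw":0.5,"dx":-23,"dy":93,"dz":25,"spin":40},{"claw":0.5,"dx":-23,"dy":93,"dz":25,"spin":40},{"claw":0.5,"dx":-23,"dy":93,"dz":25,"spin":40}]' >/dev/null
python3 -m pendant '[{"claw":0.5,"dx":28,"dy":56,"dz":17,"spin":26},{"claw":0.5,"dx":28,"dy":56,"dz":17,"spin":26},{"claw":0.5,"dx":28,"dy":56,"dz":17,"spin":26},{"claw":0.5,"dx":28,"dy":56,"dz":17,"spin":26}]'
cat >> h.py <<'E'
def blob(c,im,lo,hi,z,near,rad):
    "centroid (world, at height z) of coloured pixels within rad px of the projection of near"
    u=proj(c,[near])[0]; m=cv2.inRange(cv2.cvtColor(im,cv2.COLOR_BGR2HSV),lo,hi)
    k=np.zeros_like(m); cv2.circle(k,tuple(u.astype(int).tolist()),rad,255,-1); m&=k
    n,_,st,ce=cv2.connectedComponentsWithStats(m); i=1+st[1:,4].argmax(); return at(c,ce[i],z)[0].round(4),st[i],ce[i].round(1)
HS=dict(red=((0,140,50),(8,255,255)),yellow=((22,110,50),(35,255,255)),green=((50,90,30),(85,255,255)),blue=((100,110,50),(125,255,255)))
E
timeout 20 python3 - <<'E'
from h import *
c,im=snap("wrist","w8"); plan((.6251,-.1683,-.012,-15)); print(blob(c,im,*HS["red"],.026,(.6251,-.1683,.026),80))
E
```

```text
time_s: 17.15
ee_pos: [0.6223, -0.166, 0.1148]
orientation: [0.792, 0.611, -0.001, -0.001]
ft_force: [0.6, -0.4, 0.1]
finger_gap: 0.0425
grip_force: 0.0
from [ 0.6222 -0.1664  0.1153] -14.5
dx -1 dy 3 dz 127 spin 0   rows 2.5
  -> [ 6.251e-01 -1.683e-01 -1.200e-02 -1.500e+01]
(array([ 0.6265, -0.1658,  0.026 ]), array([285, 184,  15,  33, 460], dtype=int32), array([291.6, 200.1]))
```

View pics/w8.png

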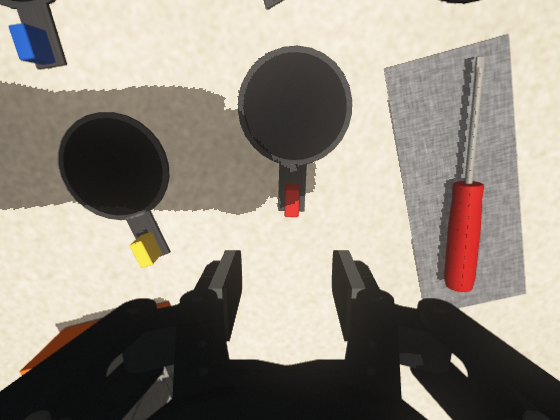

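The view shows the red grip at (292,200) between the fingers and well aligned with them. The screwdriver at (465,240) is well clear.

```bash
python3 -m pendant '[{"claw":0.5,"dx":0,"dy":4,"dz":50,"spin":0},{"claw":0.5,"dx":0,"dy":4,"dz":95,"spin":0},{"claw":0.5,"dx":0,"dy":4,"dz":115,"spin":0},{"claw":0.5,"dx":0,"dy":4,"dz":125,"spin":0},{"claw":0.5,"dx":0,"dy":4,"dz":125,"spin":0}]' 60
python3 -m pendant '[{"claw":0,"dx":0,"dy":0,"dz":0,"spin":0},{"claw":0,"dx":0,"dy":0,"dz":0,"spin":0},{"claw":0,"dx":0,"dy":0,"dz":0,"spin":0},{"claw":0,"dx":0,"dy":0,"dz":0,"spin":0}]' 60
```

```text
time_s: 17.7
ee_pos: [0.6255, -0.1678, -0.0095]
orientation: [0.791, 0.611, -0.001, -0.001]
ft_force: [0.0, 0.1, -0.9]
finger_gap: 0.0425
grip_force: 0.0
time_s: 18.1
ee_pos: [0.6286, -0.1684, -0.006]
orientation: [0.792, 0.611, 0.001, 0.001]
ft_force: [-1.3, -0.7, 7.3]
finger_gap: 0.0081
grip_force: 58.8
```

Gripping works. The held plate would block the wrist view of the rack, so I'll put it down here and measure the rack first.

```bash
python3 -m pendant '[{"claw":0.5,"dx":0,"dy":0,"dz":-1,"spin":0},{"claw":0.5,"dx":0,"dy":0,"dz":-1,"spin":0},{"claw":0.5,"dx":0,"dy":0,"dz":-1,"spin":0},{"claw":0.5,"dx":0,"dy":0,"dz":-40,"spin":0},{"claw":0.5,"dx":0,"dy":0,"dz":-80,"spin":0}]' >/dev/null
python3 -m pendant '[{"claw":0.5,"dx":80,"dy":0,"dz":-80,"spin":-1},{"claw":0.5,"dx":160,"dy":0,"dz":-150,"spin":-1},{"claw":0.5,"dx":160,"dy":0,"dz":-150,"spin":-1},{"claw":0.5,"dx":160,"dy":0,"dz":-150,"spin":-1},{"claw":0.5,"dx":160,"dy":0,"dz":-150,"spin":-1}]' 
timeout 20 python3 - <<'E'
from h import *
plan((.573,.252,.25,-12))
E
```

```text
time_s: 19.1
ee_pos: [0.6697, -0.0097, 0.2259]
orientation: [0.786, 0.619, 0.002, 0.001]
ft_force: [0.6, -1.3, 0.1]
finger_gap: 0.0428
grip_force: 0.0
from [ 0.6697 -0.0097  0.2259] -13.5
dx 195 dy -130 dz -20 spin -1   rows 4.7
dx 37 dy -25 dz -4 spin -1   rows 0.9
  -> [  0.573   0.252   0.25  -12.   ]
```

```bash
python3 -m pendant '[{"claw":0.5,"dx":195,"dy":-130,"dz":-20,"spin":-1},{"claw":0.5,"dx":195,"dy":-130,"dz":-20,"spin":-1},{"claw":0.5,"dx":195,"dy":-130,"dz":-20,"spin":-1},{"claw":0.5,"dx":195,"dy":-130,"dz":-20,"spin":-1},{"claw":0.5,"dx":195,"dy":-130,"dz":-20,"spin":-1}]'
python3 -m pendant '[{"claw":0.5,"dx":37,"dy":-25,"dz":-4,"spin":-1},{"claw":0.5,"dx":37,"dy":-25,"dz":-4,"spin":-1},{"claw":0.5,"dx":37,"dy":-25,"dz":-4,"spin":-1},{"claw":0.5,"dx":37,"dy":-25,"dz":-4,"spin":-1}]'
timeout 20 python3 - <<'E'
from h import *
c,im=snap("wrist","w9"); np.savez("c9.npz",**c); print(pose())
cv2.imwrite("pics/w9b.png",cv2.resize(im[0:300,90:490],None,fx=2,fy=2,interpolation=cv2.INTER_CUBIC))
E
```

```text
time_s: 19.6
ee_pos: [0.5861, 0.21, 0.2421]
orientation: [0.781, 0.625, 0.0, -0.0]
ft_force: [-0.4, 0.1, -0.2]
finger_gap: 0.0426
grip_force: 0.0
time_s: 20.0
ee_pos: [0.5715, 0.248, 0.2456]
orientation: [0.776, 0.631, -0.0, 0.0]
ft_force: [0.0, 0.3, -1.2]
finger_gap: 0.0424
grip_force: 0.0
(array([0.57164151, 0.24766477, 0.24562964]), np.float64(-11.795167640634574))
```

View pics/w9b.png

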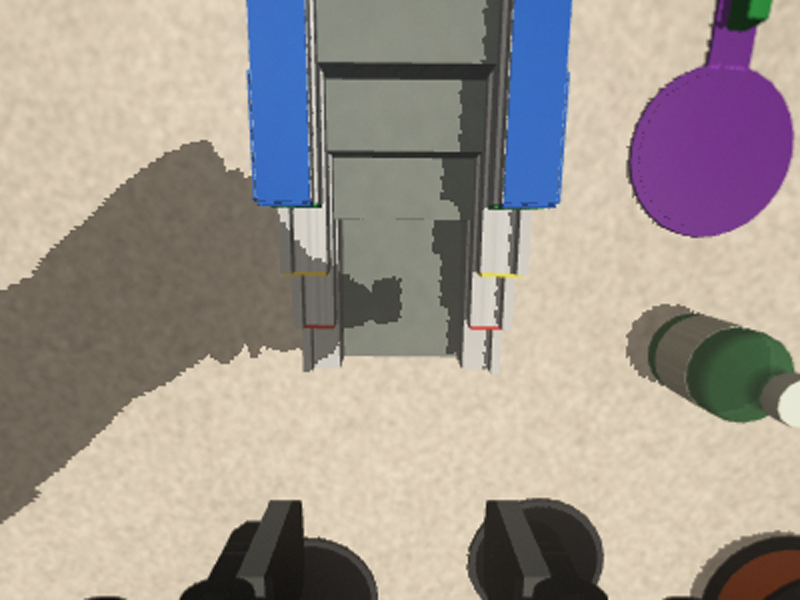

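The wrist view shows the rack nearly vertical. Centreline points in crop pixels are the blue bars' front mid (408,206), blue at the top edge (410,0), yellow markers (403,273), red markers (402,327) and the front (401,372).

```bash
timeout 20 python3 - <<'E'
from h import *
c=dict(np.load("c9.npz")); f=lambda q:np.array([90,0])+np.array(q)/2
N=["bluetop","bluefront","yellow","red","front"]
uv=[f(q) for q in [(410,0),(408,206),(403,273),(402,327),(401,372)]]
X=np.array([at(c,u,z)[0] for u,z in zip(uv,[.16,.16,.092,.058,.042])]); print(X.round(4))
d=X[:,:2]-X[:,:2].mean(0); v=np.linalg.svd(d)[2][0]; v*=np.sign(v[1]); n=np.array([-v[1],v[0]])
print("yaw",np.degrees(np.arctan2(v[1],v[0])),"res",(d@n*1000).round(1),"along",(d@v*1000).round(1))
f0=X[:,:2].mean(0)
for z in (.042,.058): 
    e=at(c,[f((341,372)),f((461,372)),f((304,371)),f((498,373))],z); print(z,e.round(4),np.linalg.norm(e[2]-e[3]),np.linalg.norm(e[0]-e[1]))
g=at(c,[f((254,206)),f((560,207))],.16);print(g,np.linalg.norm(g[1]-g[0]))
for y in (.2,.25,.3,.35): print(y, f0+v*(y-f0[1])/v[1])
E
```

```text
[[0.607  0.3898 0.16  ]
 [0.5929 0.3231 0.16  ]
 [0.5862 0.2942 0.092 ]
 [0.5799 0.2631 0.058 ]
 [0.5738 0.2347 0.042 ]]
yaw 77.87325813422906 res [ 0.  -0.2  0.3 -0.1 -0. ] along [ 90.9  22.6  -7.  -38.7 -67.7]
0.042 [[0.5392 0.2419 0.042 ]
 [0.6083 0.2276 0.042 ]
 [0.518  0.2469 0.042 ]
 [0.6295 0.2226 0.042 ]] 0.11414427156081086 0.07060224833770194
0.058 [[0.5412 0.2451 0.058 ]
 [0.6074 0.2314 0.058 ]
 [0.5209 0.2499 0.058 ]
 [0.6277 0.2266 0.058 ]] 0.10930756141496638 0.06761057292390368
[[0.536068   0.3348114  0.16      ]
 [0.64901003 0.31104812 0.16      ]] 0.11541487767813205
0.2 [0.56626482 0.2       ]
0.25 [0.5770083 0.25     ]
0.3 [0.58775178 0.3       ]
0.35 [0.59849527 0.35      ]
```

```bash
timeout 20 python3 - <<'E'
from h import *
plan((.627,-.168,.10,-15),(.627,-.168,-.004,-15))
E
```

```text
from [0.5716 0.2477 0.2456] -11.8
dx -209 dy 74 dz 77 spin 2   rows 4.7
dx -184 dy 72 dz 69 spin 1   rows 4.2
  -> [  0.627  -0.168   0.1   -15.   ]
dx -0 dy -0 dz 104 spin 0   rows 2.1
  -> [ 6.27e-01 -1.68e-01 -4.00e-03 -1.50e+01]
```

```bash
python3 -m pendant '[{"claw":0.5,"dx":-209,"dy":74,"dz":77,"spin":2},{"claw":0.5,"dx":-209,"dy":74,"dz":77,"spin":2},{"claw":0.5,"dx":-209,"dy":74,"dz":77,"spin":2},{"claw":0.5,"dx":-209,"dy":74,"dz":77,"spin":2},{"claw":0.5,"dx":-209,"dy":74,"dz":77,"spin":2}]' >/dev/null
python3 -m pendant '[{"claw":0.5,"dx":-184,"dy":72,"dz":69,"spin":1},{"claw":0.5,"dx":-184,"dy":72,"dz":69,"spin":1},{"claw":0.5,"dx":-184,"dy":72,"dz":69,"spin":1},{"claw":0.5,"dx":-184,"dy":72,"dz":69,"spin":1},{"claw":0.5,"dx":-184,"dy":72,"dz":69,"spin":1}]' 
timeout 20 python3 - <<'E'
from h import *
c,im=snap("wrist","w10"); print(blob(c,im,*HS["red"],.026,(.6251,-.1683,.026),50)); plan((.627,-.168,-.004,-15))
E
```

```text
time_s: 21.05
ee_pos: [0.6259, -0.1731, 0.0973]
orientation: [0.794, 0.608, -0.002, -0.0]
ft_force: [-0.3, 0.6, -1.0]
finger_gap: 0.0428
grip_force: 0.0
(array([ 0.6288, -0.1663,  0.026 ]), array([281, 181,  15,  35, 517], dtype=int32), array([288. , 198.2]))
from [ 0.626  -0.1721  0.0976] -15.1
dx 4 dy -0 dz 102 spin 0   rows 2.0
  -> [ 6.27e-01 -1.68e-01 -4.00e-03 -1.50e+01]
```

```bash
python3 -m pendant '[{"claw":0.5,"dx":4,"dy":2,"dz":50,"spin":0},{"claw":0.5,"dx":4,"dy":2,"dz":90,"spin":0},{"claw":0.5,"dx":4,"dy":2,"dz":102,"spin":0},{"claw":0.5,"dx":4,"dy":2,"dz":102,"spin":0},{"claw":0,"dx":4,"dy":2,"dz":102,"spin":0}]' 80
python3 -m pendant '[{"claw":0,"dx":0,"dy":0,"dz":0,"spin":0},{"claw":0,"dx":0,"dy":0,"dz":0,"spin":0},{"claw":0,"dx":0,"dy":0,"dz":0,"spin":0},{"claw":0,"dx":0,"dy":0,"dz":0,"spin":0}]' 80
python3 -m pendant '[{"claw":0,"dx":0,"dy":0,"dz":-40,"spin":0},{"claw":0,"dx":0,"dy":0,"dz":-80,"spin":0},{"claw":0,"dx":0,"dy":0,"dz":-110,"spin":0},{"claw":0,"dx":0,"dy":0,"dz":-110,"spin":0}]' 
timeout 20 python3 - <<'E'
from h import *
r.snapshot("top"); print(pose())
P=lambda s:np.array([.5738,.2347])+s*np.array([.2103,.9777])/1000
plan((*P(-160),.106,-12.1),(*P(-160),.040,-12.1),(*P(-60),.040,-12.1),(*P(-41),.040,-12.1))
E
```

```text
time_s: 21.6
ee_pos: [0.6319, -0.1633, -0.0002]
orientation: [0.792, 0.611, 0.001, 0.001]
ft_force: [0.8, 0.9, -0.5]
finger_gap: 0.0292
grip_force: 0.0
time_s: 22.0
ee_pos: [0.6311, -0.1634, -0.0013]
orientation: [0.792, 0.611, 0.0, 0.0]
ft_force: [-0.4, 0.7, 0.9]
finger_gap: -0.0003
grip_force: 0.0
time_s: 22.4
ee_pos: [0.6342, -0.1642, 0.1136]
orientation: [0.792, 0.611, 0.003, 0.003]
ft_force: [0.7, -0.4, 0.6]
finger_gap: 0.0002
grip_force: 0.0
(array([ 0.63274943, -0.16388783,  0.11095185]), np.float64(-14.714457430342039))
from [ 0.6327 -0.1639  0.111 ] -14.7
dx 191 dy -137 dz 4 spin -2   rows 4.7
dx 20 dy -13 dz 1 spin -1   rows 0.5
  -> [  0.5402   0.0783   0.106  -12.1   ]
dx 0 dy -0 dz 66 spin 0   rows 1.3
  -> [  0.5402   0.0783   0.04   -12.1   ]
dx 100 dy 0 dz -0 spin 0   rows 2.0
  -> [  0.5612   0.176    0.04   -12.1   ]
dx 19 dy 1 dz -0 spin 0   rows 0.4
  -> [  0.5652   0.1946   0.04   -12.1   ]
```

```bash
python3 -m pendant '[{"claw":0.5,"dx":-4,"dy":-3,"dz":50,"spin":0},{"claw":0.5,"dx":-4,"dy":-3,"dz":100,"spin":0},{"claw":0.5,"dx":-4,"dy":-3,"dz":115,"spin":0},{"claw":0.5,"dx":-4,"dy":-3,"dz":122,"spin":0},{"claw":0.5,"dx":-4,"dy":-3,"dz":122,"spin":0}]' 80
python3 -m pendant '[{"claw":0.5,"dx":0,"dy":0,"dz":2,"spin":0},{"claw":0.5,"dx":0,"dy":0,"dz":4,"spin":0},{"claw":0.5,"dx":0,"dy":0,"dz":6,"spin":0}]'
python3 -m pendant '[{"claw":0.5,"dx":0,"dy":0,"dz":2,"spin":0},{"claw":0.5,"dx":0,"dy":0,"dz":4,"spin":0},{"claw":0.5,"dx":0,"dy":0,"dz":4,"spin":0}]'
```

```text
time_s: 22.95
ee_pos: [0.6266, -0.1663, -0.0143]
orientation: [0.792, 0.611, -0.0, -0.0]
ft_force: [0.4, -0.4, 0.7]
finger_gap: 0.0427
grip_force: 0.0
time_s: 23.25
ee_pos: [0.6281, -0.1668, -0.0186]
orientation: [0.792, 0.611, 0.001, 0.001]
ft_force: [0.1, -0.1, 0.2]
finger_gap: 0.0423
grip_force: 0.0
time_s: 23.55
ee_pos: [0.6264, -0.1664, -0.0243]
orientation: [0.792, 0.611, -0.0, -0.0]
ft_force: [-0.3, -0.2, -0.4]
finger_gap: 0.0424
grip_force: 0.0
```

```bash
python3 -m pendant '[{"claw":0.5,"dx":0,"dy":0,"dz":1,"spin":0},{"claw":0.5,"dx":0,"dy":0,"dz":3,"spin":0},{"claw":0.5,"dx":0,"dy":0,"dz":3,"spin":0}]'
python3 -m pendant '[{"claw":0.5,"dx":0,"dy":0,"dz":1,"spin":0},{"claw":0.5,"dx":0,"dy":0,"dz":3,"spin":0},{"claw":0.5,"dx":0,"dy":0,"dz":3,"spin":0}]'
```

```text
time_s: 23.85
ee_pos: [0.6264, -0.1664, -0.0275]
orientation: [0.792, 0.611, -0.0, -0.0]
ft_force: [-0.3, -0.5, -0.2]
finger_gap: 0.043
grip_force: 0.0
time_s: 24.15
ee_pos: [0.6265, -0.1663, -0.0304]
orientation: [0.792, 0.611, -0.0, -0.0]
ft_force: [0.1, -0.1, -0.4]
finger_gap: 0.0431
grip_force: 0.0
```

```bash
python3 -m pendant '[{"claw":0.5,"dx":0,"dy":0,"dz":-7,"spin":0},{"claw":0,"dx":0,"dy":0,"dz":-7,"spin":0},{"claw":0,"dx":0,"dy":0,"dz":-7,"spin":0},{"claw":0,"dx":0,"dy":0,"dz":-7,"spin":0},{"claw":0,"dx":0,"dy":0,"dz":-7,"spin":0}]' 80
python3 -m pendant '[{"claw":0,"dx":0,"dy":0,"dz":0,"spin":0},{"claw":0,"dx":0,"dy":0,"dz":0,"spin":0}]' 80
```

```text
time_s: 24.65
ee_pos: [0.6276, -0.1667, -0.0223]
orientation: [0.792, 0.611, 0.001, 0.001]
ft_force: [1.0, -0.5, 6.1]
finger_gap: 0.0103
grip_force: 80.8
time_s: 24.85
ee_pos: [0.6276, -0.1667, -0.0223]
orientation: [0.792, 0.611, 0.001, 0.001]
ft_force: [1.2, -0.2, 6.4]
finger_gap: 0.0099
grip_force: 80.8
```

```bash
python3 -m pendant '[{"claw":0,"dx":0,"dy":0,"dz":-40,"spin":0},{"claw":0,"dx":0,"dy":0,"dz":-80,"spin":0},{"claw":0,"dx":0,"dy":0,"dz":-100,"spin":0},{"claw":0,"dx":0,"dy":0,"dz":-100,"spin":0}]'
cat >> h.py <<'E'
P=lambda s:np.array([.5738,.2347])+s*np.array([.2103,.9777])/1000
E
timeout 20 python3 - <<'E'
from h import *
plan((*P(-160),.076,-12.1),(*P(-160),.024,-12.1),(*P(-41),.024,-12.1))
E
```

```text
time_s: 25.25
ee_pos: [0.629, -0.1671, 0.0803]
orientation: [0.792, 0.611, 0.002, 0.002]
ft_force: [0.5, 0.6, -1.1]
finger_gap: 0.0098
grip_force: 80.0
from [ 0.629  -0.1671  0.0803] -14.7
dx 193 dy -134 dz 4 spin -2   rows 4.7
dx 22 dy -13 dz 0 spin -1   rows 0.5
  -> [  0.5402   0.0783   0.076  -12.1   ]
dx 0 dy -0 dz 52 spin 0   rows 1.0
  -> [  0.5402   0.0783   0.024  -12.1   ]
dx 119 dy 0 dz 0 spin 0   rows 2.4
  -> [  0.5652   0.1946   0.024  -12.1   ]
```

```bash
python3 -m pendant '[{"claw":0,"dx":193,"dy":-134,"dz":4,"spin":-2},{"claw":0,"dx":193,"dy":-134,"dz":4,"spin":-2},{"claw":0,"dx":193,"dy":-134,"dz":4,"spin":-2},{"claw":0,"dx":193,"dy":-134,"dz":4,"spin":-2},{"claw":0,"dx":193,"dy":-134,"dz":4,"spin":-2}]' >/dev/null
python3 -m pendant '[{"claw":0,"dx":22,"dy":-13,"dz":0,"spin":-1},{"claw":0,"dx":22,"dy":-13,"dz":26,"spin":-1},{"claw":0,"dx":22,"dy":-13,"dz":52,"spin":-1},{"claw":0,"dx":22,"dy":-13,"dz":52,"spin":-1},{"claw":0,"dx":22,"dy":-13,"dz":52,"spin":-1}]' 
timeout 20 python3 - <<'E'
from h import *
r.snapshot("top"); plan((*P(-60),.024,-12.1))
E
```

```text
time_s: 26.25
ee_pos: [0.5366, 0.0783, 0.0197]
orientation: [0.776, 0.631, -0.001, -0.001]
ft_force: [0.3, -0.1, -1.3]
finger_gap: 0.0101
grip_force: 79.8
from [0.5379 0.0784 0.0208] -11.7
dx 100 dy 3 dz -3 spin 0   rows 2.0
  -> [  0.5612   0.176    0.024  -12.1   ]
```

```bash
python3 -m pendant '[{"claw":0,"dx":0,"dy":3,"dz":-3,"spin":0},{"claw":0,"dx":15,"dy":3,"dz":-3,"spin":0},{"claw":0,"dx":30,"dy":3,"dz":-3,"spin":0},{"claw":0,"dx":45,"dy":3,"dz":-3,"spin":0},{"claw":0,"dx":50,"dy":3,"dz":-3,"spin":0}]'
timeout 20 python3 - <<'E'
from h import *
r.snapshot("top"); plan((*P(-55),.024,-12.1))
E
```

```text
time_s: 26.8
ee_pos: [0.5521, 0.1292, 0.0242]
orientation: [0.775, 0.632, 0.001, 0.0]
ft_force: [-1.0, -0.6, -1.5]
finger_gap: 0.01
grip_force: 79.9
from [0.5519 0.1292 0.0241] -11.6
dx 53 dy -0 dz 0 spin 1   rows 1.1
  -> [  0.5622   0.1809   0.024  -12.1   ]
```

```bash
python3 -m pendant '[{"claw":0,"dx":15,"dy":0,"dz":0,"spin":0},{"claw":0,"dx":30,"dy":0,"dz":0,"spin":0},{"claw":0,"dx":45,"dy":0,"dz":0,"spin":0},{"claw":0,"dx":53,"dy":0,"dz":0,"spin":0},{"claw":0,"dx":53,"dy":0,"dz":0,"spin":0}]'
python3 -m pendant '[{"claw":0,"dx":4,"dy":0,"dz":1,"spin":0},{"claw":0,"dx":8,"dy":0,"dz":2,"spin":0},{"claw":0,"dx":10,"dy":0,"dz":2,"spin":0},{"claw":0,"dx":10,"dy":0,"dz":2,"spin":0}]'
timeout 20 python3 - <<'E'
from h import *
plan((*P(-41),.020,-12.1))
E
```

```text
time_s: 27.35
ee_pos: [0.5624, 0.1803, 0.0238]
orientation: [0.775, 0.632, 0.0, 0.0]
ft_force: [0.3, -0.4, -1.9]
finger_gap: 0.0104
grip_force: 79.9
time_s: 27.75
ee_pos: [0.5641, 0.1886, 0.0218]
orientation: [0.776, 0.631, -0.0, -0.0]
ft_force: [-0.5, 0.1, -1.5]
finger_gap: 0.0101
grip_force: 79.9
from [0.5641 0.1886 0.0218] -11.7
dx 6 dy -0 dz 2 spin 0   rows 0.1
  -> [  0.5652   0.1946   0.02   -12.1   ]
```

```bash
python3 -m pendant '[{"claw":0,"dx":2,"dy":0,"dz":0,"spin":0},{"claw":0,"dx":4,"dy":0,"dz":0,"spin":0},{"claw":0,"dx":5,"dy":0,"dz":0,"spin":0}]'
python3 -m pendant '[{"claw":0,"dx":2,"dy":0,"dz":0,"spin":0},{"claw":0,"dx":3,"dy":0,"dz":0,"spin":0},{"claw":0,"dx":3,"dy":0,"dz":0,"spin":0}]'
python3 -m pendant '[{"claw":0,"dx":1,"dy":0,"dz":0,"spin":0},{"claw":0,"dx":2,"dy":0,"dz":0,"spin":0},{"claw":0,"dx":2,"dy":0,"dz":0,"spin":0}]'
```

```text
time_s: 28.05
ee_pos: [0.5653, 0.1937, 0.022]
orientation: [0.776, 0.631, 0.0, 0.0]
ft_force: [-0.2, -0.2, -0.9]
finger_gap: 0.0097
grip_force: 79.9
time_s: 28.35
ee_pos: [0.5658, 0.1966, 0.0219]
orientation: [0.776, 0.631, 0.0, 0.0]
ft_force: [0.4, -0.6, -1.2]
finger_gap: 0.01
grip_force: 79.9
time_s: 28.65
ee_pos: [0.5662, 0.1986, 0.0219]
orientation: [0.776, 0.631, 0.0, -0.0]
ft_force: [-0.1, 0.3, -1.0]
finger_gap: 0.01
grip_force: 79.9
```

```bash
python3 -m pendant '[{"claw":0,"dx":1,"dy":0,"dz":0,"spin":0},{"claw":0,"dx":2,"dy":0,"dz":0,"spin":0},{"claw":0,"dx":2,"dy":0,"dz":0,"spin":0}]'
python3 -m pendant '[{"claw":0,"dx":1,"dy":0,"dz":0,"spin":0},{"claw":0,"dx":2,"dy":0,"dz":0,"spin":0},{"claw":0,"dx":2,"dy":0,"dz":0,"spin":0}]'
timeout 20 python3 - <<'E'
from h import *
c,im=snap("top","t5"); print(pose()); z=.044-.002+.016
print(blob(c,im,*HS["red"],z+.01,(*P(-40),z),12)); crop(im,120,170,220,270,6,"t5c")
E
```

```text
time_s: 28.95
ee_pos: [0.5664, 0.1997, 0.0218]
orientation: [0.776, 0.631, -0.001, 0.0]
ft_force: [-0.3, -4.3, -0.2]
finger_gap: 0.0101
grip_force: 80.0
time_s: 29.25
ee_pos: [0.5662, 0.1997, 0.0216]
orientation: [0.776, 0.631, -0.002, 0.002]
ft_force: [-1.2, -9.3, 3.0]
finger_gap: 0.0097
grip_force: 80.3
(array([0.56624112, 0.19971585, 0.02162016]), np.float64(-11.789324324390297))
(array([0.5608, 0.1884, 0.068 ]), array([194, 226,   3,   4,   7], dtype=int32), array([194.9, 227.9]))
```

View pics/t5c.png

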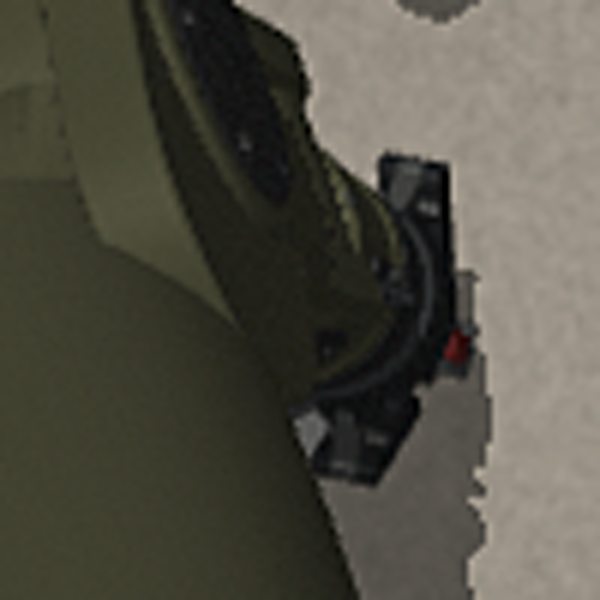

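The stop was met with 9 N. I'll lower onto the ledge, release and retreat.

```bash
python3 -m pendant '[{"claw":0,"dx":-2,"dy":0,"dz":1,"spin":0},{"claw":0,"dx":-2,"dy":0,"dz":2,"spin":0},{"claw":0,"dx":-2,"dy":0,"dz":3,"spin":0},{"claw":0,"dx":-2,"dy":0,"dz":3,"spin":0}]'
python3 -m pendant '[{"claw":0.3,"dx":0,"dy":0,"dz":0,"spin":0},{"claw":0.3,"dx":0,"dy":0,"dz":0,"spin":0},{"claw":0.3,"dx":0,"dy":0,"dz":0,"spin":0},{"claw":0.3,"dx":0,"dy":0,"dz":-30,"spin":0},{"claw":0.3,"dx":0,"dy":0,"dz":-60,"spin":0}]'
python3 -m pendant '[{"claw":0.3,"dx":-50,"dy":0,"dz":-40,"spin":0},{"claw":0.3,"dx":-90,"dy":0,"dz":-60,"spin":0},{"claw":0.3,"dx":-90,"dy":0,"dz":-60,"spin":0}]'
timeout 20 python3 - <<'E'
from h import *
c,im=snap("wrist","w11"); np.savez("c11.npz",**c); print(pose(),proj(c,[(*P(-41),.068),(*P(35),.046)]))
print(blob(c,im,*HS["red"],.070,(*P(-41),.068),60)); plan((.4864,-.1796,.09,6))
E
```

```text
time_s: 29.7
ee_pos: [0.5665, 0.1995, 0.0192]
orientation: [0.776, 0.631, -0.0, 0.001]
ft_force: [-2.6, -7.0, 4.8]
finger_gap: 0.0102
grip_force: 80.6
time_s: 30.2
ee_pos: [0.5655, 0.2005, 0.0786]
orientation: [0.775, 0.631, -0.001, -0.001]
ft_force: [1.3, -0.5, -0.0]
finger_gap: 0.0255
grip_force: 0.0
time_s: 30.5
ee_pos: [0.5495, 0.1099, 0.1423]
orientation: [0.776, 0.63, 0.002, 0.001]
ft_force: [-0.1, 0.1, -0.4]
finger_gap: 0.0251
grip_force: 0.0
(array([0.54941575, 0.11034956, 0.14154177]), np.float64(-11.873607867109225)) [[283.03619838  90.61591915]
 [283.47469578 -20.36223204]]
(array([0.5661, 0.1976, 0.07  ]), array([276,  68,  16,  37, 568], dtype=int32), array([283.5,  85.8]))
from [0.5494 0.1103 0.1415] -11.9
dx -232 dy -2 dz 40 spin -14   rows 4.7
dx -63 dy -16 dz 12 spin -4   rows 1.3
  -> [ 0.4864 -0.1796  0.09    6.    ]
```

```bash
python3 -m pendant '[{"claw":0.5,"dx":-232,"dy":-2,"dz":40,"spin":-14},{"claw":0.5,"dx":-232,"dy":-2,"dz":40,"spin":-14},{"claw":0.5,"dx":-232,"dy":-2,"dz":40,"spin":-14},{"claw":0.5,"dx":-232,"dy":-2,"dz":40,"spin":-14},{"claw":0.5,"dx":-232,"dy":-2,"dz":40,"spin":-14}]' >/dev/null
python3 -m pendant '[{"claw":0.5,"dx":-63,"dy":-16,"dz":12,"spin":-4},{"claw":0.5,"dx":-63,"dy":-16,"dz":12,"spin":-4},{"claw":0.5,"dx":-63,"dy":-16,"dz":12,"spin":-4},{"claw":0.5,"dx":-63,"dy":-16,"dz":12,"spin":-4}]' 
timeout 20 python3 - <<'E'
from h import *
c,im=snap("wrist","w12"); print(blob(c,im,*HS["yellow"],.026,(.4864,-.1796,.026),60)); plan((.4864,-.1796,-.023,6))
E
```

```text
time_s: 31.45
ee_pos: [0.4859, -0.1772, 0.0861]
orientation: [0.667, 0.745, 0.0, -0.001]
ft_force: [0.2, -0.1, 0.5]
finger_gap: 0.0424
grip_force: 0.0
(array([ 0.4869, -0.1782,  0.026 ]), array([279, 193,  17,  38, 531], dtype=int32), array([287.2, 213. ]))
from [ 0.4861 -0.1768  0.0864] 6.3
dx -3 dy -0 dz 109 spin 0   rows 2.2
  -> [ 0.4864 -0.1796 -0.023   6.    ]
```

```bash
python3 -m pendant '[{"claw":0.5,"dx":-3,"dy":0,"dz":45,"spin":0},{"claw":0.5,"dx":-3,"dy":0,"dz":90,"spin":0},{"claw":0.5,"dx":-3,"dy":0,"dz":109,"spin":0},{"claw":0.5,"dx":-3,"dy":0,"dz":109,"spin":0},{"claw":0,"dx":-3,"dy":0,"dz":109,"spin":0}]' 80
python3 -m pendant '[{"claw":0,"dx":0,"dy":0,"dz":0,"spin":0},{"claw":0,"dx":0,"dy":0,"dz":0,"spin":0},{"claw":0,"dx":0,"dy":0,"dz":0,"spin":0},{"claw":0,"dx":0,"dy":0,"dz":0,"spin":0}]' 80
python3 -m pendant '[{"claw":0,"dx":0,"dy":0,"dz":-40,"spin":0},{"claw":0,"dx":0,"dy":0,"dz":-80,"spin":0},{"claw":0,"dx":0,"dy":0,"dz":-120,"spin":0},{"claw":0,"dx":0,"dy":0,"dz":-120,"spin":0}]'
timeout 20 python3 - <<'E'
from h import *
plan((*P(-125),.096,-12.1),(*P(-125),.056,-12.1),(*P(-25),.056,-12.1))
E
```

```text
time_s: 32.0
ee_pos: [0.4868, -0.1799, -0.0217]
orientation: [0.667, 0.745, 0.0, -0.0]
ft_force: [1.1, -0.2, 0.8]
finger_gap: 0.0294
grip_force: 0.0
time_s: 32.4
ee_pos: [0.4882, -0.1812, -0.0201]
orientation: [0.667, 0.745, 0.001, 0.002]
ft_force: [0.7, 2.9, 6.5]
finger_gap: 0.0098
grip_force: 80.6
time_s: 32.8
ee_pos: [0.4906, -0.1828, 0.1043]
orientation: [0.667, 0.745, 0.002, 0.005]
ft_force: [1.0, -1.1, -1.3]
finger_gap: 0.0099
grip_force: 79.6
from [ 0.4906 -0.1828  0.1043] 6.3
dx 224 dy 69 dz 6 spin 14   rows 4.7
dx 66 dy 4 dz 2 spin 4   rows 1.3
  -> [  0.5475   0.1125   0.096  -12.1   ]
dx 0 dy -0 dz 40 spin 0   rows 0.8
  -> [  0.5475   0.1125   0.056  -12.1   ]
dx 100 dy 1 dz 0 spin 0   rows 2.0
  -> [  0.5685   0.2103   0.056  -12.1   ]
```

```bash
python3 -m pendant '[{"claw":0,"dx":224,"dy":69,"dz":6,"spin":14},{"claw":0,"dx":224,"dy":69,"dz":6,"spin":14},{"claw":0,"dx":224,"dy":69,"dz":6,"spin":14},{"claw":0,"dx":224,"dy":69,"dz":6,"spin":14},{"claw":0,"dx":224,"dy":69,"dz":6,"spin":14}]' >/dev/null
python3 -m pendant '[{"claw":0,"dx":56,"dy":4,"dz":2,"spin":4},{"claw":0,"dx":56,"dy":4,"dz":22,"spin":4},{"claw":0,"dx":56,"dy":4,"dz":40,"spin":4},{"claw":0,"dx":56,"dy":4,"dz":40,"spin":4}]'
timeout 20 python3 - <<'E'
from h import *
r.snapshot("top"); plan((*P(-125),.057,-12.1),(*P(-25),.057,-12.1))
E
```

```text
time_s: 33.7
ee_pos: [0.5392, 0.1042, 0.0494]
orientation: [0.775, 0.632, -0.002, -0.001]
ft_force: [0.1, -0.1, -1.3]
finger_gap: 0.0101
grip_force: 79.5
from [0.54   0.1039 0.0507] -11.7
dx 10 dy 6 dz -6 spin 0   rows 0.3
  -> [  0.5475   0.1125   0.057  -12.1   ]
dx 100 dy 0 dz -0 spin 0   rows 2.0
  -> [  0.5685   0.2103   0.057  -12.1   ]
```

```bash
python3 -m pendant '[{"claw":0,"dx":0,"dy":6,"dz":-7,"spin":0},{"claw":0,"dx":0,"dy":6,"dz":-7,"spin":0},{"claw":0,"dx":15,"dy":6,"dz":-7,"spin":0},{"claw":0,"dx":30,"dy":6,"dz":-7,"spin":0},{"claw":0,"dx":30,"dy":6,"dz":-7,"spin":0}]'
timeout 20 python3 - <<'E'
from h import *
r.snapshot("top"); plan((*P(-25),.057,-12.1))
E
```

```text
time_s: 34.25
ee_pos: [0.5547, 0.1345, 0.0594]
orientation: [0.775, 0.632, 0.001, -0.0]
ft_force: [-0.3, -0.1, -1.0]
finger_gap: 0.0097
grip_force: 79.6
from [0.5541 0.1336 0.0591] -11.6
dx 78 dy -1 dz 2 spin 0   rows 1.6
  -> [  0.5685   0.2103   0.057  -12.1   ]
```

```bash
python3 -m pendant '[{"claw":0,"dx":18,"dy":-2,"dz":1,"spin":0},{"claw":0,"dx":36,"dy":-2,"dz":1,"spin":0},{"claw":0,"dx":54,"dy":-2,"dz":1,"spin":0},{"claw":0,"dx":72,"dy":-2,"dz":1,"spin":0},{"claw":0,"dx":78,"dy":-2,"dz":1,"spin":0}]'
python3 -m pendant '[{"claw":0,"dx":4,"dy":0,"dz":1,"spin":0},{"claw":0,"dx":8,"dy":0,"dz":1,"spin":0},{"claw":0,"dx":10,"dy":0,"dz":1,"spin":0},{"claw":0,"dx":10,"dy":0,"dz":1,"spin":0}]'
timeout 20 python3 - <<'E'
from h import *
plan((*P(-11),.055,-12.1))
E
```

```text
time_s: 34.8
ee_pos: [0.5681, 0.2117, 0.0579]
orientation: [0.775, 0.632, 0.0, -0.0]
ft_force: [-0.1, 0.4, -1.4]
finger_gap: 0.0098
grip_force: 79.6
time_s: 35.2
ee_pos: [0.5695, 0.2186, 0.0569]
orientation: [0.776, 0.631, -0.0, 0.0]
ft_force: [-0.4, -0.1, -1.2]
finger_gap: 0.0097
grip_force: 79.6
from [0.5695 0.2186 0.0569] -11.7
dx 6 dy 1 dz 2 spin 0   rows 0.1
  -> [  0.5715   0.2239   0.055  -12.1   ]
```

```bash
python3 -m pendant '[{"claw":0,"dx":2,"dy":0,"dz":0,"spin":0},{"claw":0,"dx":4,"dy":0,"dz":1,"spin":0},{"claw":0,"dx":5,"dy":0,"dz":1,"spin":0}]'
python3 -m pendant '[{"claw":0,"dx":1,"dy":0,"dz":0,"spin":0},{"claw":0,"dx":2,"dy":0,"dz":0,"spin":0},{"claw":0,"dx":2,"dy":0,"dz":0,"spin":0}]'
python3 -m pendant '[{"claw":0,"dx":1,"dy":0,"dz":0,"spin":0},{"claw":0,"dx":2,"dy":0,"dz":0,"spin":0},{"claw":0,"dx":2,"dy":0,"dz":0,"spin":0}]'
```

```text
time_s: 35.5
ee_pos: [0.5705, 0.2237, 0.0558]
orientation: [0.776, 0.631, -0.0, -0.0]
ft_force: [-0.2, 0.2, -1.3]
finger_gap: 0.0098
grip_force: 79.6
time_s: 35.8
ee_pos: [0.571, 0.2258, 0.0559]
orientation: [0.776, 0.631, 0.0, -0.0]
ft_force: [0.2, 0.5, -1.2]
finger_gap: 0.01
grip_force: 79.6
time_s: 36.1
ee_pos: [0.571, 0.2262, 0.0557]
orientation: [0.776, 0.631, -0.001, 0.001]
ft_force: [-0.6, -5.1, 0.8]
finger_gap: 0.0098
grip_force: 79.7
```

```bash
python3 -m pendant '[{"claw":0,"dx":1,"dy":0,"dz":0,"spin":0},{"claw":0,"dx":0,"dy":0,"dz":1,"spin":0},{"claw":0,"dx":0,"dy":0,"dz":2,"spin":0},{"claw":0,"dx":0,"dy":0,"dz":3,"spin":0},{"claw":0,"dx":0,"dy":0,"dz":3,"spin":0}]'
python3 -m pendant '[{"claw":0.3,"dx":0,"dy":0,"dz":0,"spin":0},{"claw":0.3,"dx":0,"dy":0,"dz":0,"spin":0},{"claw":0.3,"dx":0,"dy":0,"dz":0,"spin":0},{"claw":0.3,"dx":0,"dy":0,"dz":-30,"spin":0},{"claw":0.3,"dx":0,"dy":0,"dz":-60,"spin":0}]'
python3 -m pendant '[{"claw":0.3,"dx":-50,"dy":0,"dz":-30,"spin":0},{"claw":0.3,"dx":-90,"dy":0,"dz":-30,"spin":0},{"claw":0.3,"dx":-90,"dy":0,"dz":-30,"spin":0}]'
timeout 20 python3 - <<'E'
from h import *
c,im=snap("wrist","w13"); print(blob(c,im,*HS["yellow"],.102,(*P(-11),.100),60)); plan((.6527,-.0031,.09,14))
c,im=snap("top","t6");print(blob(c,im,*HS["green"],.026,(.6527,-.003,.026),20),blob(c,im,*HS["blue"],.026,(.4657,-.001,.026),20))
E
```

```text
time_s: 36.6
ee_pos: [0.5711, 0.2261, 0.0536]
orientation: [0.776, 0.631, -0.001, 0.001]
ft_force: [-2.7, -6.0, 6.6]
finger_gap: 0.0102
grip_force: 80.6
time_s: 37.1
ee_pos: [0.5703, 0.2276, 0.1125]
orientation: [0.775, 0.631, -0.001, -0.001]
ft_force: [-0.4, 0.3, 0.5]
finger_gap: 0.0258
grip_force: 0.0
time_s: 37.4
ee_pos: [0.5529, 0.1358, 0.1445]
orientation: [0.777, 0.63, 0.0, 0.001]
ft_force: [0.7, 0.4, 1.0]
finger_gap: 0.0253
grip_force: 0.0
(array([0.5713, 0.2269, 0.102 ]), array([276,  55,  19,  43, 796], dtype=int32), array([284.9,  75.5]))
from [0.5532 0.1378 0.1438] -11.9
dx -117 dy 126 dz 54 spin -26   rows 3.6
  -> [ 6.527e-01 -3.100e-03  9.000e-02  1.400e+01]
(array([ 0.6519, -0.0031,  0.026 ]), array([268, 190,   9,   8,  47], dtype=int32), array([271.9, 193.4])) (array([ 0.4653, -0.0015,  0.026 ]), array([268, 263,  10,   6,  47], dtype=int32), array([272.4, 265.6]))
```

```bash
python3 -m pendant '[{"claw":0.5,"dx":-117,"dy":126,"dz":54,"spin":-26},{"claw":0.5,"dx":-117,"dy":126,"dz":54,"spin":-26},{"claw":0.5,"dx":-117,"dy":126,"dz":54,"spin":-26},{"claw":0.5,"dx":-117,"dy":126,"dz":54,"spin":-26},{"claw":0.5,"dx":-117,"dy":126,"dz":54,"spin":-26}]' 
timeout 20 python3 - <<'E'
from h import *
c,im=snap("wrist","w14"); print(blob(c,im,*HS["green"],.026,(.6522,-.0031,.026),60)); plan((.6525,-.0035,-.022,14))
E
```

```text
time_s: 38.0
ee_pos: [0.6539, -0.0027, 0.0859]
orientation: [0.615, 0.789, -0.001, -0.001]
ft_force: [-0.1, 1.0, -0.6]
finger_gap: 0.0427
grip_force: 0.0
(array([ 6.533e-01, -1.000e-04,  2.600e-02]), array([278, 190,  17,  37, 566], dtype=int32), array([286. , 208.1]))
from [ 0.6529 -0.001   0.0868] 14.2
dx -2 dy -1 dz 109 spin 0   rows 2.2
  -> [ 6.525e-01 -3.500e-03 -2.200e-02  1.400e+01]
```

```bash
python3 -m pendant '[{"claw":0.5,"dx":-2,"dy":0,"dz":45,"spin":0},{"claw":0.5,"dx":-2,"dy":0,"dz":90,"spin":0},{"claw":0.5,"dx":-2,"dy":0,"dz":108,"spin":0},{"claw":0.5,"dx":-2,"dy":0,"dz":108,"spin":0},{"claw":0,"dx":-2,"dy":0,"dz":108,"spin":0}]' 80
python3 -m pendant '[{"claw":0,"dx":0,"dy":0,"dz":0,"spin":0},{"claw":0,"dx":0,"dy":0,"dz":0,"spin":0},{"claw":0,"dx":0,"dy":0,"dz":0,"spin":0},{"claw":0,"dx":0,"dy":0,"dz":0,"spin":0}]' 80
python3 -m pendant '[{"claw":0,"dx":0,"dy":0,"dz":-40,"spin":0},{"claw":0,"dx":0,"dy":0,"dz":-80,"spin":0},{"claw":0,"dx":0,"dy":0,"dz":-125,"spin":0},{"claw":0,"dx":0,"dy":0,"dz":-125,"spin":0},{"claw":0,"dx":0,"dy":0,"dz":-125,"spin":0}]'
timeout 20 python3 - <<'E'
from h import *
plan((*P(-105),.096,-12.1),(*P(-5),.096,-12.1))
E
```

```text
time_s: 38.55
ee_pos: [0.6533, -0.0011, -0.0185]
orientation: [0.613, 0.79, 0.0, -0.0]
ft_force: [0.2, 0.1, 0.3]
finger_gap: 0.029
grip_force: 0.0
time_s: 38.95
ee_pos: [0.6553, -0.0019, -0.0167]
orientation: [0.614, 0.79, 0.002, 0.001]
ft_force: [0.1, 2.4, 6.4]
finger_gap: 0.0094
grip_force: 81.3
time_s: 39.45
ee_pos: [0.6547, -0.0027, 0.1081]
orientation: [0.614, 0.789, 0.001, 0.002]
ft_force: [0.1, -0.9, -0.7]
finger_gap: 0.0098
grip_force: 80.4
from [ 0.6547 -0.0027  0.1081] 14.3
dx 156 dy -67 dz 12 spin 26   rows 3.4
  -> [  0.5517   0.132    0.096  -12.1   ]
dx 100 dy 1 dz 0 spin 0   rows 2.0
  -> [  0.5727   0.2298   0.096  -12.1   ]
```

```bash
python3 -m pendant '[{"claw":0,"dx":156,"dy":-67,"dz":10,"spin":26},{"claw":0,"dx":156,"dy":-67,"dz":10,"spin":26},{"claw":0,"dx":156,"dy":-67,"dz":10,"spin":26},{"claw":0,"dx":156,"dy":-67,"dz":10,"spin":26},{"claw":0,"dx":156,"dy":-67,"dz":10,"spin":26}]'
timeout 20 python3 - <<'E'
from h import *
r.snapshot("top"); plan((*P(-105),.094,-12.1),(*P(-5),.094,-12.1))
E
```

```text
time_s: 39.95
ee_pos: [0.5459, 0.1338, 0.094]
orientation: [0.774, 0.633, -0.002, -0.001]
ft_force: [-0.1, -0.3, -0.4]
finger_gap: 0.0097
grip_force: 80.3
from [0.5476 0.1326 0.0944] -11.6
dx 0 dy 4 dz 0 spin 1   rows 0.1
  -> [  0.5517   0.132    0.094  -12.1   ]
dx 100 dy -1 dz 0 spin 0   rows 2.0
  -> [  0.5727   0.2298   0.094  -12.1   ]
```

```bash
python3 -m pendant '[{"claw":0,"dx":0,"dy":4,"dz":0,"spin":0},{"claw":0,"dx":15,"dy":4,"dz":0,"spin":0},{"claw":0,"dx":30,"dy":4,"dz":0,"spin":0},{"claw":0,"dx":30,"dy":4,"dz":0,"spin":0}]'
timeout 20 python3 - <<'E'
from h import *
r.snapshot("top"); plan((*P(5),.093,-12.1))
E
```

```text
time_s: 40.4
ee_pos: [0.561, 0.1624, 0.0958]
orientation: [0.775, 0.632, 0.001, -0.0]
ft_force: [-0.7, 0.1, -1.2]
finger_gap: 0.0094
grip_force: 80.3
from [0.5605 0.1615 0.0957] -11.7
dx 79 dy -2 dz 3 spin 0   rows 1.6
  -> [  0.5749   0.2396   0.093  -12.1   ]
```

```bash
python3 -m pendant '[{"claw":0,"dx":18,"dy":-2,"dz":2,"spin":0},{"claw":0,"dx":36,"dy":-2,"dz":2,"spin":0},{"claw":0,"dx":54,"dy":-2,"dz":2,"spin":0},{"claw":0,"dx":72,"dy":-2,"dz":2,"spin":0},{"claw":0,"dx":79,"dy":-2,"dz":2,"spin":0}]'
python3 -m pendant '[{"claw":0,"dx":4,"dy":0,"dz":1,"spin":0},{"claw":0,"dx":8,"dy":0,"dz":1,"spin":0},{"claw":0,"dx":10,"dy":0,"dz":1,"spin":0},{"claw":0,"dx":10,"dy":0,"dz":1,"spin":0}]'
timeout 20 python3 - <<'E'
from h import *
plan((*P(19),.091,-12.1))
E
```

```text
time_s: 40.95
ee_pos: [0.5743, 0.241, 0.0939]
orientation: [0.775, 0.632, 0.0, -0.0]
ft_force: [0.1, -0.1, -1.4]
finger_gap: 0.0096
grip_force: 80.3
time_s: 41.35
ee_pos: [0.5759, 0.248, 0.0929]
orientation: [0.776, 0.631, -0.0, 0.0]
ft_force: [-0.2, -0.9, -0.4]
finger_gap: 0.0099
grip_force: 80.3
from [0.5759 0.248  0.0929] -11.7
dx 6 dy 1 dz 2 spin 0   rows 0.1
  -> [  0.5778   0.2533   0.091  -12.1   ]
```

```bash
python3 -m pendant '[{"claw":0,"dx":2,"dy":0,"dz":0,"spin":0},{"claw":0,"dx":4,"dy":0,"dz":1,"spin":0},{"claw":0,"dx":5,"dy":0,"dz":1,"spin":0}]'
python3 -m pendant '[{"claw":0,"dx":1,"dy":0,"dz":0,"spin":0},{"claw":0,"dx":2,"dy":0,"dz":0,"spin":0},{"claw":0,"dx":2,"dy":0,"dz":0,"spin":0}]'
python3 -m pendant '[{"claw":0,"dx":1,"dy":0,"dz":0,"spin":0},{"claw":0,"dx":2,"dy":0,"dz":0,"spin":0},{"claw":0,"dx":2,"dy":0,"dz":0,"spin":0}]'
```

```text
time_s: 41.65
ee_pos: [0.5769, 0.253, 0.0918]
orientation: [0.776, 0.631, -0.0, -0.0]
ft_force: [-0.8, -0.8, -0.7]
finger_gap: 0.0098
grip_force: 80.3
time_s: 41.95
ee_pos: [0.5773, 0.2552, 0.0919]
orientation: [0.776, 0.631, 0.0, -0.0]
ft_force: [-0.6, 0.5, -1.5]
finger_gap: 0.0095
grip_force: 80.3
time_s: 42.25
ee_pos: [0.5778, 0.2571, 0.0919]
orientation: [0.776, 0.631, 0.0, 0.0]
ft_force: [-0.4, -0.6, -1.1]
finger_gap: 0.0097
grip_force: 80.3
```

```bash
python3 -m pendant '[{"claw":0,"dx":1,"dy":0,"dz":0,"spin":0},{"claw":0,"dx":2,"dy":0,"dz":0,"spin":0},{"claw":0,"dx":2,"dy":0,"dz":0,"spin":0}]'
python3 -m pendant '[{"claw":0,"dx":1,"dy":0,"dz":0,"spin":0},{"claw":0,"dx":1,"dy":0,"dz":0,"spin":0}]'
```

```text
time_s: 42.55
ee_pos: [0.5776, 0.2572, 0.0916]
orientation: [0.776, 0.631, -0.001, 0.001]
ft_force: [-0.4, -6.0, 0.5]
finger_gap: 0.0095
grip_force: 80.5
time_s: 42.75
ee_pos: [0.5776, 0.2573, 0.0915]
orientation: [0.776, 0.631, -0.002, 0.002]
ft_force: [-2.2, -9.0, 2.5]
finger_gap: 0.0097
grip_force: 80.5
```

```bash
python3 -m pendant '[{"claw":0,"dx":-1,"dy":0,"dz":1,"spin":0},{"claw":0,"dx":-1,"dy":0,"dz":2,"spin":0},{"claw":0,"dx":-1,"dy":0,"dz":3,"spin":0},{"claw":0,"dx":-1,"dy":0,"dz":3,"spin":0}]'
python3 -m pendant '[{"claw":0.3,"dx":0,"dy":0,"dz":0,"spin":0},{"claw":0.3,"dx":0,"dy":0,"dz":0,"spin":0},{"claw":0.3,"dx":0,"dy":0,"dz":0,"spin":0},{"claw":0.3,"dx":0,"dy":0,"dz":-30,"spin":0},{"claw":0.3,"dx":0,"dy":0,"dz":-60,"spin":0}]'
python3 -m pendant '[{"claw":0.3,"dx":-50,"dy":0,"dz":-10,"spin":0},{"claw":0.3,"dx":-90,"dy":0,"dz":-10,"spin":0},{"claw":0.3,"dx":-90,"dy":0,"dz":-10,"spin":0}]'
timeout 20 python3 - <<'E'
from h import *
c,im=snap("wrist","w15"); print(blob(c,im,*HS["green"],.134,(*P(19),.132),60)); 
c,im=snap("top","t7");print(blob(c,im,*HS["blue"],.026,(.4657,-.001,.026),20)); plan((.4657,-.0025,.09,-5))
E
```

```text
time_s: 43.15
ee_pos: [0.5777, 0.2569, 0.0891]
orientation: [0.776, 0.631, -0.001, 0.001]
ft_force: [-2.8, -7.4, 5.0]
finger_gap: 0.0098
grip_force: 80.9
time_s: 43.65
ee_pos: [0.5772, 0.2589, 0.1485]
orientation: [0.775, 0.631, -0.001, -0.0]
ft_force: [0.4, 0.2, -0.1]
finger_gap: 0.0258
grip_force: 0.0
time_s: 43.95
ee_pos: [0.5591, 0.1674, 0.1597]
orientation: [0.777, 0.63, -0.0, 0.001]
ft_force: [-0.4, -0.3, -0.0]
finger_gap: 0.0256
grip_force: 0.0
(array([0.5776, 0.2563, 0.134 ]), array([276,  54,  21,  46, 952], dtype=int32), array([286. ,  76.4]))
(array([ 0.4655, -0.0014,  0.026 ]), array([268, 263,  10,   6,  48], dtype=int32), array([272.4, 265.5]))
from [0.5601 0.1706 0.1593] -11.8
dx -189 dy -57 dz 69 spin -7   rows 4.2
  -> [ 4.657e-01 -2.500e-03  9.000e-02 -5.000e+00]
```

```bash
python3 -m pendant '[{"claw":0.5,"dx":-189,"dy":-57,"dz":69,"spin":-7},{"claw":0.5,"dx":-189,"dy":-57,"dz":69,"spin":-7},{"claw":0.5,"dx":-189,"dy":-57,"dz":69,"spin":-7},{"claw":0.5,"dx":-189,"dy":-57,"dz":69,"spin":-7},{"claw":0.5,"dx":-189,"dy":-57,"dz":69,"spin":-7}]' 
timeout 20 python3 - <<'E'
from h import *
c,im=snap("wrist","w16"); c,im=snap("wrist","w16"); print(blob(c,im,*HS["blue"],.026,(.4657,-.0014,.026),60)); plan((.4657,-.0028,-.021,-5))
E
```

```text
time_s: 44.55
ee_pos: [0.4617, -0.0046, 0.0877]
orientation: [0.736, 0.677, -0.002, -0.001]
ft_force: [-0.1, -0.3, -0.0]
finger_gap: 0.0426
grip_force: 0.0
(array([0.4664, 0.0019, 0.026 ]), array([283, 185,  16,  36, 553], dtype=int32), array([290.4, 202.6]))
from [ 0.465  -0.0028  0.0893] -4.8
dx 0 dy 1 dz 110 spin 0   rows 2.2
  -> [ 4.657e-01 -2.800e-03 -2.100e-02 -5.000e+00]
```

```bash
python3 -m pendant '[{"claw":0.5,"dx":0,"dy":1,"dz":45,"spin":0},{"claw":0.5,"dx":0,"dy":1,"dz":90,"spin":0},{"claw":0.5,"dx":0,"dy":1,"dz":110,"spin":0},{"claw":0.5,"dx":0,"dy":1,"dz":110,"spin":0},{"claw":0,"dx":0,"dy":1,"dz":110,"spin":0}]' 80
python3 -m pendant '[{"claw":0,"dx":0,"dy":0,"dz":0,"spin":0},{"claw":0,"dx":0,"dy":0,"dz":0,"spin":0},{"claw":0,"dx":0,"dy":0,"dz":0,"spin":0},{"claw":0,"dx":0,"dy":0,"dz":0,"spin":0}]' 80
python3 -m pendant '[{"claw":0,"dx":0,"dy":0,"dz":-50,"spin":0},{"claw":0,"dx":0,"dy":0,"dz":-100,"spin":0},{"claw":0,"dx":0,"dy":0,"dz":-150,"spin":0},{"claw":0,"dx":0,"dy":0,"dz":-155,"spin":0},{"claw":0,"dx":0,"dy":0,"dz":-155,"spin":0}]'
timeout 20 python3 - <<'E'
from h import *
plan((*P(-75),.128,-12.1),(*P(35),.126,-12.1))
E
```

```text
time_s: 45.15
ee_pos: [0.4683, -0.0014, -0.0195]
orientation: [0.735, 0.678, 0.0, 0.0]
ft_force: [0.5, -0.2, 0.3]
finger_gap: 0.0295
grip_force: 0.0
time_s: 45.55
ee_pos: [0.4691, -0.0021, -0.0182]
orientation: [0.735, 0.678, 0.002, 0.001]
ft_force: [0.5, 1.9, 6.4]
finger_gap: 0.0094
grip_force: 80.6
time_s: 46.05
ee_pos: [0.4688, -0.0028, 0.1374]
orientation: [0.736, 0.677, 0.002, 0.002]
ft_force: [1.0, 0.2, -1.0]
finger_gap: 0.0095
grip_force: 79.8
from [ 0.4688 -0.0028  0.1374] -4.7
dx 171 dy 75 dz 9 spin 7   rows 3.7
  -> [  0.558    0.1614   0.128  -12.1   ]
dx 110 dy 1 dz 2 spin 0   rows 2.2
  -> [  0.5812   0.2689   0.126  -12.1   ]
```

```bash
python3 -m pendant '[{"claw":0,"dx":171,"dy":75,"dz":9,"spin":7},{"claw":0,"dx":171,"dy":75,"dz":9,"spin":7},{"claw":0,"dx":171,"dy":75,"dz":9,"spin":7},{"claw":0,"dx":171,"dy":75,"dz":9,"spin":7},{"claw":0,"dx":171,"dy":75,"dz":9,"spin":7}]'
timeout 20 python3 - <<'E'
from h import *
r.snapshot("top"); plan((*P(-75),.124,-12.1),(*P(35),.124,-12.1))
E
```

```text
time_s: 46.55
ee_pos: [0.5561, 0.1652, 0.1233]
orientation: [0.774, 0.633, -0.0, -0.001]
ft_force: [-0.5, 0.3, -0.8]
finger_gap: 0.0099
grip_force: 79.7
from [0.5546 0.163  0.1233] -11.5
dx -1 dy 4 dz -1 spin 1   rows 0.1
  -> [  0.558    0.1614   0.124  -12.1   ]
dx 110 dy -1 dz 0 spin 0   rows 2.2
  -> [  0.5812   0.2689   0.124  -12.1   ]
```

```bash
python3 -m pendant '[{"claw":0,"dx":0,"dy":4,"dz":-1,"spin":1},{"claw":0,"dx":15,"dy":4,"dz":-1,"spin":1},{"claw":0,"dx":30,"dy":4,"dz":-1,"spin":1},{"claw":0,"dx":30,"dy":4,"dz":-1,"spin":1}]'
timeout 20 python3 - <<'E'
from h import *
r.snapshot("top"); plan((*P(35),.124,-12.1))
E
```

```text
time_s: 47.0
ee_pos: [0.5659, 0.1916, 0.127]
orientation: [0.781, 0.625, 0.001, -0.0]
ft_force: [0.0, -0.7, -1.5]
finger_gap: 0.0103
grip_force: 79.7
from [0.5656 0.1908 0.127 ] -12.7
dx 80 dy -2 dz 3 spin -1   rows 1.6
  -> [  0.5812   0.2689   0.124  -12.1   ]
```

```bash
python3 -m pendant '[{"claw":0,"dx":18,"dy":-2,"dz":2,"spin":-1},{"claw":0,"dx":36,"dy":-2,"dz":2,"spin":-1},{"claw":0,"dx":54,"dy":-2,"dz":2,"spin":-1},{"claw":0,"dx":72,"dy":-2,"dz":2,"spin":-1},{"claw":0,"dx":79,"dy":-2,"dz":2,"spin":-1}]'
python3 -m pendant '[{"claw":0,"dx":4,"dy":0,"dz":1,"spin":0},{"claw":0,"dx":8,"dy":0,"dz":2,"spin":0},{"claw":0,"dx":10,"dy":0,"dz":2,"spin":0},{"claw":0,"dx":10,"dy":0,"dz":2,"spin":0}]'
timeout 20 python3 - <<'E'
from h import *
plan((*P(49),.121,-12.1))
E
```

```text
time_s: 47.55
ee_pos: [0.5814, 0.2702, 0.1248]
orientation: [0.775, 0.632, 0.0, -0.0]
ft_force: [-0.1, -0.2, -1.6]
finger_gap: 0.0095
grip_force: 79.7
time_s: 47.95
ee_pos: [0.5829, 0.2771, 0.1228]
orientation: [0.776, 0.631, -0.0, 0.0]
ft_force: [-0.4, -0.2, -1.4]
finger_gap: 0.0098
grip_force: 79.7
from [0.5829 0.2771 0.1228] -11.7
dx 6 dy 0 dz 2 spin 0   rows 0.1
  -> [  0.5841   0.2826   0.121  -12.1   ]
```

```bash
python3 -m pendant '[{"claw":0,"dx":2,"dy":0,"dz":0,"spin":0},{"claw":0,"dx":4,"dy":0,"dz":1,"spin":0},{"claw":0,"dx":6,"dy":0,"dz":1,"spin":0}]'
python3 -m pendant '[{"claw":0,"dx":1,"dy":0,"dz":0,"spin":0},{"claw":0,"dx":2,"dy":0,"dz":0,"spin":0},{"claw":0,"dx":2,"dy":0,"dz":0,"spin":0}]'
python3 -m pendant '[{"claw":0,"dx":1,"dy":0,"dz":0,"spin":0},{"claw":0,"dx":2,"dy":0,"dz":0,"spin":0},{"claw":0,"dx":2,"dy":0,"dz":0,"spin":0}]'
```

```text
time_s: 48.25
ee_pos: [0.5841, 0.2831, 0.1219]
orientation: [0.776, 0.631, -0.0, -0.0]
ft_force: [0.2, 0.4, -0.8]
finger_gap: 0.0096
grip_force: 79.7
time_s: 48.55
ee_pos: [0.5844, 0.2848, 0.1218]
orientation: [0.776, 0.631, -0.0, 0.0]
ft_force: [-0.4, -0.8, -0.4]
finger_gap: 0.0098
grip_force: 79.7
time_s: 48.85
ee_pos: [0.5844, 0.2848, 0.1216]
orientation: [0.776, 0.631, -0.002, 0.001]
ft_force: [-2.7, -7.7, 1.3]
finger_gap: 0.0096
grip_force: 80.0
```

Stop met. I'll lower, release and back away, then check.

```bash
python3 -m pendant '[{"claw":0,"dx":-1,"dy":0,"dz":1,"spin":0},{"claw":0,"dx":-1,"dy":0,"dz":2,"spin":0},{"claw":0,"dx":-1,"dy":0,"dz":3,"spin":0},{"claw":0,"dx":-1,"dy":0,"dz":3,"spin":0}]'
python3 -m pendant '[{"claw":0.3,"dx":0,"dy":0,"dz":0,"spin":0},{"claw":0.3,"dx":0,"dy":0,"dz":0,"spin":0},{"claw":0.3,"dx":0,"dy":0,"dz":0,"spin":0},{"claw":0.3,"dx":0,"dy":0,"dz":-30,"spin":0},{"claw":0.3,"dx":0,"dy":0,"dz":-60,"spin":0}]'
python3 -m pendant '[{"claw":0.3,"dx":-50,"dy":0,"dz":-30,"spin":0},{"claw":0.3,"dx":-100,"dy":0,"dz":-60,"spin":0},{"claw":0.3,"dx":-150,"dy":0,"dz":-60,"spin":0},{"claw":0.3,"dx":-200,"dy":0,"dz":-60,"spin":0},{"claw":0.3,"dx":-200,"dy":0,"dz":-60,"spin":0}]'
timeout 20 python3 - <<'E'
from h import *
c,a=snap("top","t8"); cs,b=snap("scene","s8")
A=cv2.resize(a[165:265,70:200],(390,300),interpolation=cv2.INTER_CUBIC); B=cv2.resize(a[170:320,350:480],(390,450))
C=cv2.resize(b[70:190,290:420],(400,370),interpolation=cv2.INTER_CUBIC); 
D=cv2.resize(b[240:380,100:260],(400,230))
L=np.vstack([A,cv2.resize(B,(390,300))]); Rr=np.vstack([C,D]); cv2.imwrite("pics/f.png",np.hstack([L,Rr]))
for n,k in zip(("red","yellow","green","blue"),range(4)): print(n,P(-41+30*k).round(4),blob(c,a,*HS[n],.070+.032*k,(*P(-41+30*k),.068+.032*k),12))
E
```

```text
time_s: 49.25
ee_pos: [0.5846, 0.2848, 0.1197]
orientation: [0.776, 0.631, -0.001, 0.001]
ft_force: [-2.9, -5.9, 4.8]
finger_gap: 0.0099
grip_force: 80.5
time_s: 49.75
ee_pos: [0.5839, 0.2861, 0.1784]
orientation: [0.775, 0.631, -0.001, -0.0]
ft_force: [0.1, 0.7, -0.1]
finger_gap: 0.0251
grip_force: 0.0
time_s: 50.25
ee_pos: [0.5435, 0.087, 0.2399]
orientation: [0.777, 0.63, 0.0, 0.001]
ft_force: [-0.5, 0.5, -1.3]
finger_gap: 0.0255
grip_force: 0.0Traceback (most recent call last):
  File "<stdin>", line 7, in <module>
  File "h.py", line 37, in blob
    n,_,st,ce=cv2.connectedComponentsWithStats(m); i=1+st[1:,4].argmax(); return at(c,ce[i],z)[0].round(4),st[i],ce[i].round(1)
                                                       ~~~~~~~~~~~~~~~^^
ValueError: attempt to get argmax of an empty sequence
```

View pics/f.png

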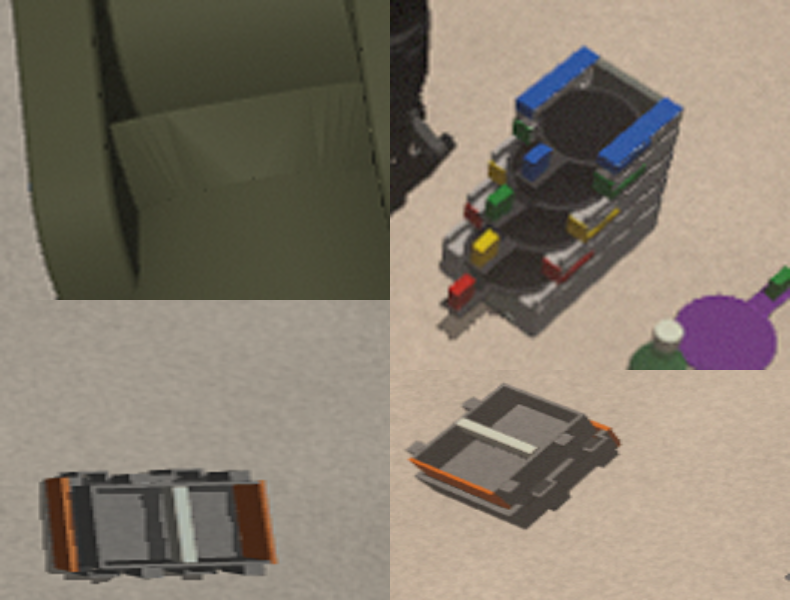

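The scene view shows all four plates lying flat in their slots with grips out, and the barred tote standing level on the other with orange ends opposite. I'll do one numeric check from the scene camera before handing in.

```bash
timeout 20 python3 - <<'E'
from h import *
c=r.calibration("scene"); b=cv2.imread("pics/s8.png"); e=np.array([.2103,.9777])
for k,n in enumerate(("red","yellow","green","blue")):
    X,st,ce=blob(c,b,*HS[n],.06+.032*k,(*P(-41+30*k),.058+.032*k),9); d=X[:2]-P(-41+30*k); print(n,"along",(d@e*1000).round(1),"side",((d[1]*e[0]-d[0]*e[1])*1000).round(1),st[4])
E
```

```text
red along 2.8 side 0.1 50
yellow along 7.0 side 4.4 45
green along 0.5 side 9.9 45
blue along 8.1 side 3.5 35
```

```bash
python3 -c "
from plant import r
print(r.hand_in())"
```

```text
the job is handed in; nothing more can be done
None
```

I handed the job in at about 50 s: all four plates are home in their own slots, the bracket (the only print in the scene) is in the open tote, and the barred tote is stacked on it a half turn round. Each plate met its stop and ledge, but my last camera check was too coarse to confirm positions to the millimetre, and hand-in returned no verdict.

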